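# Start a leaning load-cell bolt square on a bench scale

## Robot

A 6-joint arm with a two-finger parallel gripper is mounted at the origin on the work surface. World frame = base frame: x ahead of the robot, y to its left, z up, the work surface at z = 0. Lengths are in mm, angles in rad, forces in N, time in s.
With the tool pointing down it reaches from about 325 to 850 mm from the base axis. Payload 4.4 kg.
Tool frame: the origin (TCP) lies between the finger pads; the fingertips stand r.tip_reach ahead of it and the grasp point (between the pads) lies 6 mm ahead of it (r.tip_reach is the distance from the TCP to the fingertips, in mm); z points along the fingers, y is the direction in which the jaws open and shut (so a half turn about z gives the same grasp; the last joint's range is limited). The gripper opens to 94 mm and grips with 3 to 60 N. Pads are 16 mm wide; open, the fingers measure 119 mm over their backs; the gripper's body (75 mm by 177 mm) begins 78 mm behind the grasp point.
Start: joints at [0.973, 0.207, 1.542, -0, 1.393, -0.15], TCP at [248.975, 518.304, 230.447] pointing down, gripper open.
Joint ranges: [-2.73, 2.73], [-0.86, 2.22], [0.23, 2.46], [-1.11, 4.25], [0.08, 2.63], [-2.82, 2.82]. Speed limits (rad/s): [2.79, 2.79, 3.14, 3.14, 3.14, 3.14].

## Interface

Orientations are given as a unit quaternion [x, y, z, w].
In Python, from rig import observe, cams, r gives the robot as it stands. The module is installed in compiled form; this text tells all that it offers.
- The arm moves only by the tool arm_command, never from a script. Its argument "moves" is a list of rows, each a list of 3 entries, a list of its own where there are three numbers: the opening in per cent of the stroke, from 0 (shut) to 100 (fully open), then the shift along the tool's x, y, z in mm, then the turn, a rotation vector about the tool's x, y, z in degrees. In form: [[gripper, [dx, dy, dz], [rx, ry, rz]], ...]. A call has 1 to 20 rows; each row shifts and turns the commanded pose from where the row before left it, along the tool's axes as they then stand; what a row does not reach is not made up. A row lasts 1/8 s, in which the tool goes at most 62.5 mm and 10.7 degrees, less where a joint would pass 70% of its speed; a pose out of reach is approached as far as the arm can. A call is refused whole if a number of a shift passes 62.5 or a number of a turn 10.7, either way. A call with a gripper value outside its range is refused whole. The fingers move at their own pace and stop on an object; the grip force is fixed at half the most. Time passes only in rows, so rows that do not move let the fingers close. It gives the time, the measured TCP pose, the force and the opening at its end, in the units of the state.
- observe(): the state, without advancing time (a new reading comes with each control period).
- cams.snapshot(name): name is "scene" or "top" or "wrist"; returns the picture (400x640x3 uint8, blue, green, red); there is no depth.
- cams.camera_params(name): a dict with "fx", "fy", "cx", "cy" (pixels), "position" and "rotation" of the camera in the world; the wrist camera has in their place "T_tool_cam" (4x4, takes a point from camera to tool coordinates, whose origin is the TCP and whose axes are the flange's). Camera axes: x right, y up, looking along -z (the intrinsics and any distortion apply to the point x, -y, -z); pixel columns grow to the right and rows downward; lengths in mm; the calibration is good to about 2 mm. A picture is of the moment at which its call begins: read the wrist's pose just before it. camera_params takes no time and is no camera call.
- r.job_done(): hands the job in, once; it reports no verdict.
The state is a dict: "t": time; "joints": joint angles; "joint_vel": joint speeds; "tau": joint torques, N m; "eef_pos": TCP position; "orientation": TCP orientation; "contact_force": force on the tool from outside, world axes, zero at the start; "torque": the same for the moment, N m; "width": finger opening in mm.
Only numpy, scipy, OpenCV 4.12 (cv2) and the standard library are available. Lean on these libraries where they do the work, as an engineer would, in place of code of your own. Each camera call takes 0.05 s, during which the arm holds its last target.

## Task

The scale's pan is off and one hex bolt stands loose and leaning in its hole: take the largest socket driver from the wooden block, set it over the bolt head with a light hand and bring driver and bolt upright on the axis of the hole before you turn anything. Then start the bolt clockwise, about a third of a turn from where you feel the thread catch, leaving it upright. Put the driver back in its slot in the block and leave the other tools standing in theirs.

Things in the scene. Friction and masses are not known exactly. Their poses are not given: they have to be found in the camera images.
- scale: bench scale without its pan, fixed, level; origin under its centre at bench height. Base frame 280 x 280 mm, load cell bar, and on top a grey carrying cross, top face 115 mm above the bench, a round pad on each arm end. A tight bolt (head 11 mm above the cross) sits 40 mm from the loose one, towards the scale's -x. The weighing cell is delicate: forcing bolt or cross with over 40 N harms it
- bolt_hole (a point): centre of the loose bolt's hole in the top face of the cross, 115 mm above the bench; z is the hole's axis, straight up. The bolt leans about a point on this axis 14 mm below this point
- bolt_head (a point): top centre of the loose hex bolt's head, 38 mm above the cross; z along the bolt shows its lean (4 to 7 degrees at the start), x and y do not turn with it: how its flats lie must be felt or seen. Head 19 mm across flats, 21.9 over corners, 8 mm high, top edge bevelled 1.5 mm; washer 24 mm wide under it. Light friction: 1.5 N at the head tips it, it stays as put; at most 7 degrees per axis
- bolt_thread (a joint): how far the thread is taken up, rad, 0 at the start; grows as the bolt turns clockwise seen from above. Clockwise the bolt first spins loosely (0.05 N m) for 0.1 to 1 rad and this stays 0; then the thread catches, turning takes 0.12 N m and it sinks 1.75 mm per turn. Anticlockwise at the start it spins loosely. Wanted: about a third of a turn, 2.1 rad (1.3 to 3.2)
- driver: the largest of three hand drivers standing in the block: hex socket driver 160 mm long, about 0.22 kg. Origin at the centre of the socket's mouth (lower end), z up along it. Socket 30 mm outside, 34 mm long; hex cavity 20 mm across flats, 9 mm deep, corners on its x axis and every 60 degrees. Shaft 12 mm; black round handle from z = 75 to 160 mm, 28 mm thick from 95 to 145: grip it there
- small_driver: bystander: smaller hex socket driver, 132 mm long, black handle 24 mm in diameter, too small for the bolt. Origin at the mouth, z along it
- awl: bystander: short driver with a pear-shaped wooden handle 32 mm in diameter, 106 mm long overall. Origin at its lower end, z along it
- rack: wooden bench block, fixed, 250 x 70 x 60 mm, long side along its x; origin under its centre. Three blind holes 33 mm in diameter and 45 mm deep, 80 mm apart along x; each starts with one tool standing in it, in any order, its lower end on the hole's floor
- slot0 (a point): centre of the floor of the block's hole at its -x end, 15 mm above the bench and 45 mm below the block's top
- slot1 (a point): the same for the middle hole
- slot2 (a point): the same for the hole at the +x end

How it is judged:
By the outcome, as a careful person would: the job done as asked, in the order asked, and still so for the second after the job is handed in, with the robot touching nothing.
It also fails if it takes over 72 s, if anything falls off the work surface, if the arm or the gripper's body presses on something with over 40 N, if the wrist force passes 120 N, or if a joint passes its speed limit or range.

## Working session

There is one attempt and no reset: what is moved stays moved. The work goes in short steps, Python scripts to look and compute and a tool call to move; the robot and the scene stay as the last step left them, time stands still between calls to the robot, and variables do not carry over. Pictures are saved under pics/ and viewed, and the job is handed in when it is done.

Besides the shell and the picture viewer there is one more tool, called after "Call:" by a JSON object that holds its "api" and its "payload". arm_command: Moves the arm, as the interface text tells. Its arguments: {"type":"object","properties":{"moves":{"type":"array","items":{"type":"array"}}},"required":["moves"]}

```bash
mkdir -p pics; ls
cat > h.py <<'E'
import numpy as np, cv2
from rig import observe, cams, r
from scipy.spatial.transform import Rotation as R
E
python3 - <<'E'
from h import *
s=observe()
for k,v in s.items(): print(k,np.round(v,3))
print(r.tip_reach)
for n in ["scene","top","wrist"]:
    p=cams.camera_params(n); print(n,p)
    cv2.imwrite(f"pics/{n}0.png",cams.snapshot(n))
E
```

```text
pics
t 0.0
joints [ 0.972  0.207  1.543 -0.     1.393 -0.15 ]
joint_vel [ 0.001  0.001  0.002  0.    -0.     0.002]
tau [-2.0000e-03 -3.7086e+01 -2.8142e+01  7.0000e-02  3.6000e-02 -0.0000e+00]
eef_pos [248.571 517.684 229.306]
orientation [ 0.222  0.975 -0.001 -0.   ]
contact_force [ 0.101 -0.055  0.024]
torque [ 0.012 -0.032  0.012]
width 94.28
25.0
scene {'fx': 389.1988812784363, 'fy': 389.1988812784363, 'cx': 319.7930156158445, 'cy': 204.4777090755153, 'position': array([877.11228741, 122.82889743, 702.10494525]), 'rotation': array([0.14324089, 0.25301368, 0.82981832, 0.47630629])}
top {'fx': 374.45422819670864, 'fy': 374.45422819670864, 'cx': 320.0461246892131, 'cy': 193.061302394253, 'position': array([450.20521977, -78.68137089, 823.95580538]), 'rotation': array([-0.04585213,  0.04965832,  0.70941385, -0.70154374])}
wrist {'fx': 338.7278087013162, 'fy': 338.7278087013162, 'cx': 317.97207329110165, 'cy': 199.64411789763747, 'T_tool_cam': array([[ 1.65566291e-03,  9.64614257e-01,  2.63659996e-01,
         7.66086006e+01],
       [ 9.99998431e-01, -1.76333165e-03,  1.71715628e-04,
        -1.37649670e+00],
       [ 6.30559360e-04,  2.63659298e-01, -9.64615663e-01,
        -1.53503717e+02],
       [ 0.00000000e+00,  0.00000000e+00,  0.00000000e+00,
         1.00000000e+00]])}
```

View pics/scene0.png

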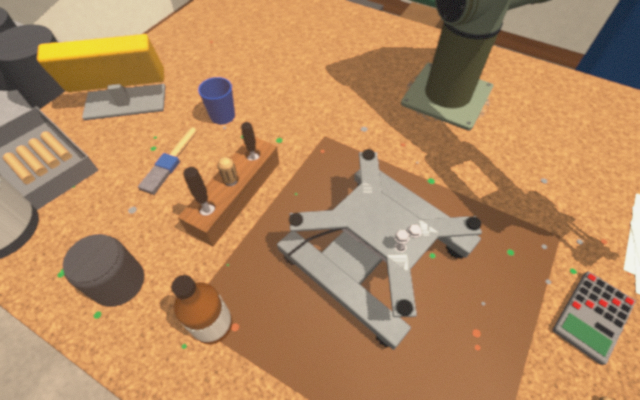

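View pics/top0.png

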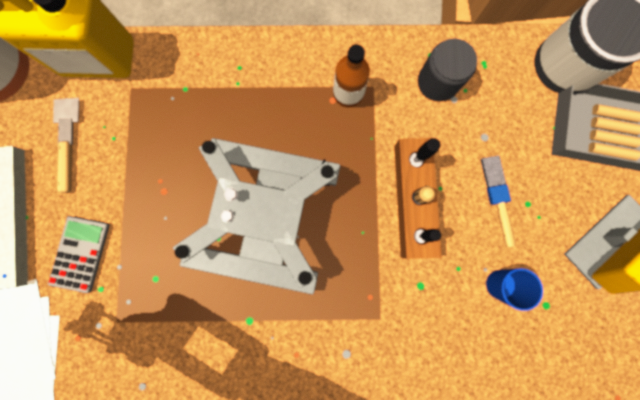

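View pics/wrist0.png

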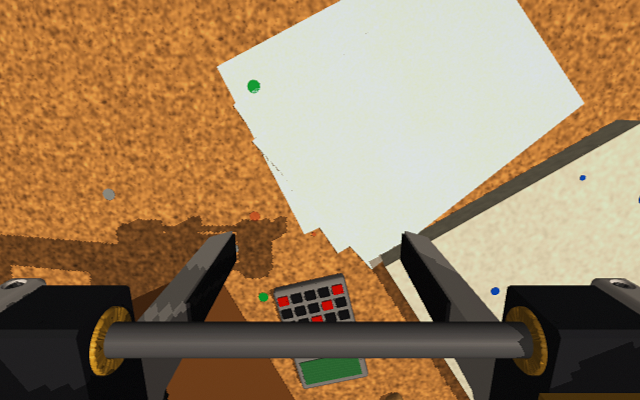

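```bash
cat >> h.py <<'E'
def cam(n,s=None):
    p=cams.camera_params(n)
    if n=="wrist":
        T=np.eye(4);T[:3,:3]=R.from_quat(s["orientation"]).as_matrix();T[:3,3]=s["eef_pos"]
        T=T@np.array(p["T_tool_cam"]);return p,T[:3,:3],T[:3,3]
    return p,R.from_quat(p["rotation"]).as_matrix(),np.array(p["position"])
def proj(c,X):
    p,Rm,t=c; q=(np.atleast_2d(X)-t)@Rm
    return np.c_[p["cx"]+p["fx"]*q[:,0]/-q[:,2], p["cy"]-p["fy"]*q[:,1]/-q[:,2]]
def ray(c,u):
    p,Rm,t=c
    d=Rm@np.array([(u[0]-p["cx"])/p["fx"],-(u[1]-p["cy"])/p["fy"],-1]);return t,d/np.linalg.norm(d)
def onz(c,u,z):
    t,d=ray(c,u);return t+d*(z-t[2])/d[2]
def tri(obs):
    A=np.zeros((3,3));b=np.zeros(3)
    for c,u in obs:
        t,d=ray(c,u);M=np.eye(3)-np.outer(d,d);A+=M;b+=M@t
    X=np.linalg.solve(A,b)
    return X,[np.round(proj(c,X)[0]-u,1) for c,u in obs]
def crop(im,x,y,w,h,k,f):
    cv2.imwrite(f,cv2.resize(im[y:y+h,x:x+w],None,fx=k,fy=k,interpolation=cv2.INTER_CUBIC))
E
python3 - <<'E'
from h import *
a=cv2.imread("pics/top0.png");b=cv2.imread("pics/scene0.png")
A=cv2.resize(a[130:265,390:450],None,fx=4.4,fy=4.4,interpolation=cv2.INTER_CUBIC)
B=cv2.resize(b[115:245,175:285],None,fx=4.5,fy=4.5,interpolation=cv2.INTER_CUBIC)
C=np.zeros((600,264+10+495,3),np.uint8);C[:A.shape[0],:A.shape[1]]=A;C[:B.shape[0],274:274+B.shape[1]]=B
cv2.imwrite("pics/c1.png",C)
A=cv2.resize(a[170:235,200:265],None,fx=6,fy=6,interpolation=cv2.INTER_CUBIC)
B=cv2.resize(b[210:265,380:445],None,fx=6,fy=6,interpolation=cv2.INTER_CUBIC)
C=np.zeros((400,790,3),np.uint8);C[:A.shape[0],:A.shape[1]]=A;C[:B.shape[0],400:400+B.shape[1]]=B
cv2.imwrite("pics/c2.png",C)
E
```

```text
(no output)
```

View pics/c1.png

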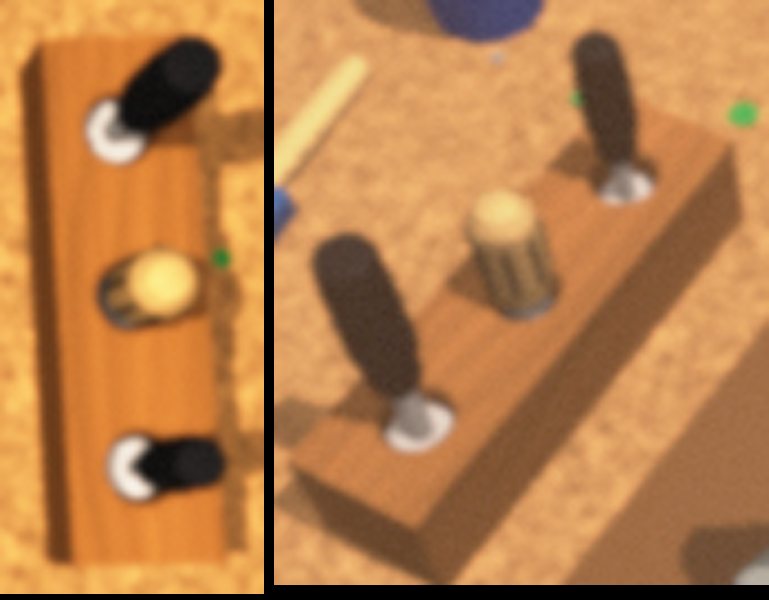

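View pics/c2.png

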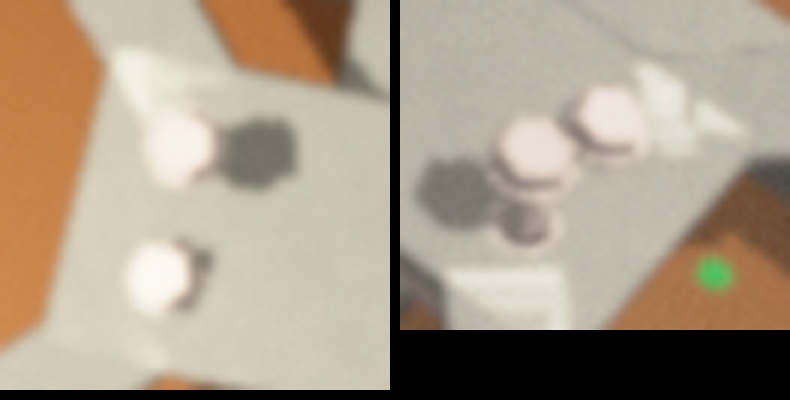

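Run:
```python
from h import *
T=cam("top");S=cam("scene")
for n,a,b in [("drvtop",(433.6,145),(191,171.7)),("hole",(416.1,160.2),(207,209.4)),("smalltop",(390+199/4.4,130+461/4.4),(175+(597-274)/4.5,115+52/4.5)),
 ("smallhole",(390+137/4.4,130+467/4.4),(175+(626-274)/4.5,115+185/4.5)),("awltop",(390+163/4.4,130+283/4.4),(175+(502-274)/4.5,115+215/4.5)),
 ("loose",(230.2,194.5),(402.3,235)),("tight",(226.7,216.2),(414.7,229.8))]:
    X,e=tri([(T,a),(S,b)]);print(n,X.round(1),e)
print("hole@60",onz(T,(416.1,160.2),60),onz(S,(207,209.4),60))
print("shole@60",onz(T,(390+137/4.4,130+467/4.4),60),onz(S,(175+(626-274)/4.5,115+185/4.5),60))
print("loose@153",onz(T,(230.2,194.5),153),onz(S,(402.3,235),153))
print("tight@126",onz(T,(226.7,216.2),126),onz(S,(414.7,229.8),126))
```

```text
drvtop [ 624.2 -287.9  169.8] [array([ 0., -0.]), array([0.1, 0. ])]
hole [ 624.3 -288.7   48.4] [array([ 0.4, -0.3]), array([0.5, 0.1])]
smalltop [ 464.3 -291.4  139.6] [array([-0.1,  0.1]), array([-0.1, -0. ])]
smallhole [ 464.  -290.9   49.4] [array([ 0.2, -0.1]), array([0.2, 0. ])]
awltop [ 543.1 -290.1  108.7] [array([ 0.3, -0.2]), array([0.3, 0.1])]
loose [541.4  80.3 147.6] [array([ 0.2, -0.1]), array([0.3, 0. ])]
tight [504.2  92.5 119.5] [array([ 0.3, -0.1]), array([0.3, 0. ])]
hole@60 [ 621.09937307 -284.59214477   60.        ] [ 629.1336835 -282.4245875   60.       ]
shole@60 [ 463.62605021 -287.57149776   60.        ] [ 470.90763585 -284.62227496   60.        ]
loose@153 [540.5746493   79.40207819 153.        ] [544.89549645  80.34788122 153.        ]
tight@126 [503.48589685  91.42764651 126.        ] [508.56497988  92.4237501  126.        ]
```

Call:
{"api": "arm_command", "payload": {"moves": [[100,[-47.3,-26.9,0],[0,0,0]],[100,[-47.3,-26.9,0],[0,0,0]],[100,[-47.3,-26.9,0],[0,0,0]],[100,[-47.3,-26.9,0],[0,0,0]],[100,[-47.3,-26.9,0],[0,0,0]],[100,[-47.3,-26.9,0],[0,0,0]],[100,[-47.3,-26.9,0],[0,0,0]],[100,[-47.3,-26.9,0],[0,0,0]],[100,[-47.3,-26.9,0],[0,0,0]],[100,[-47.3,-26.9,0],[0,0,0]],[100,[0,0,0],[0,0,0]],[100,[0,0,0],[0,0,0]]]}}

```text
t: 1.65
eef_pos: [558.2, 71.3, 229.9]
orientation: [0.222, 0.975, 0.0, -0.001]
contact_force: [0.0, -0.5, -0.3]
width: 93.9
```

Run:
```python
from h import *
import pickle
s=observe();print(s["t"],s["eef_pos"].round(1),np.round(s["orientation"],4),s["joints"].round(3))
im=cams.snapshot("wrist");cv2.imwrite("pics/w1.png",im);pickle.dump(s,open("s_w1.pkl","wb"))
```

```text
1.65 [558.2  71.3 229.9] [ 2.223e-01  9.750e-01  2.000e-04 -8.000e-04] [-2.700e-02  1.820e-01  1.572e+00  1.000e-03  1.389e+00 -1.150e+00]
```

View pics/w1.png

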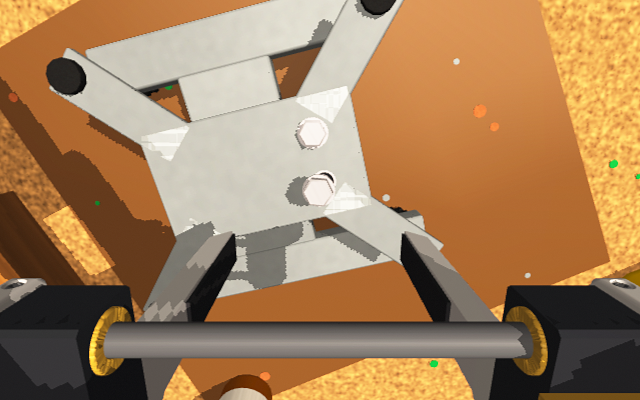

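Run:
```python
from h import *
crop(cv2.imread("pics/w1.png"),270,100,110,120,5,"pics/w1c.png")
```

```text
(no output)
```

View pics/w1c.png

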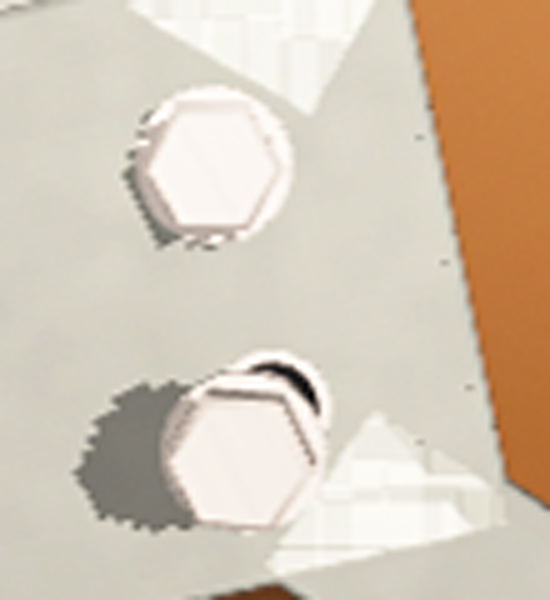

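Call:
{"api": "arm_command", "payload": {"moves": [[100,[0,0,0],[0,0,-8.57]],[100,[0,0,0],[0,0,-8.57]],[100,[0,0,0],[0,0,-8.56]],[100,[-30,4.5,20],[0,0,0]],[100,[-30,4.5,20],[0,0,0]],[100,[0,0,0],[0,0,0]],[100,[0,0,0],[0,0,0]]]}}

```text
t: 2.58
eef_pos: [617.9, 81.2, 190.8]
orientation: [-0.001, 1.0, 0.0, -0.0]
contact_force: [0.2, 0.3, 0.0]
width: 93.9
```

Run:
```python
from h import *
import pickle
s=observe();print(s["t"],s["eef_pos"].round(1),np.round(s["orientation"],4),s["joints"].round(3))
im=cams.snapshot("wrist");cv2.imwrite("pics/w2.png",im);pickle.dump(s,open("s_w2.pkl","wb"))
print(proj(cam("wrist",s),[[541,80,153]]))
x,y=proj(cam("wrist",s),[[541,80,153]])[0].astype(int)
crop(im,x-60,max(y-60,0),120,120,5,"pics/w2c.png");print(x-60,max(y-60,0))
```

```text
2.575 [617.9  81.2 190.8] [-1.3e-03  1.0e+00  0.0e+00 -3.0e-04] [-0.008  0.34   1.457  0.     1.345 -1.581]
[[318.70092113 107.86495702]]
258 47
```

View pics/w2c.png

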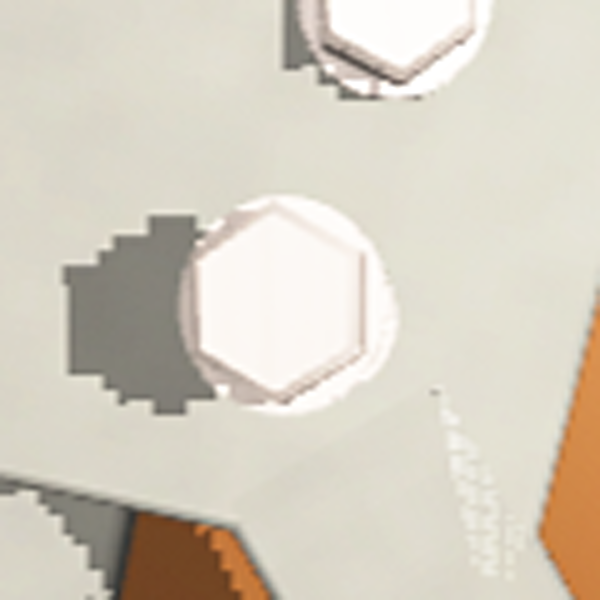

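View pics/w2.png

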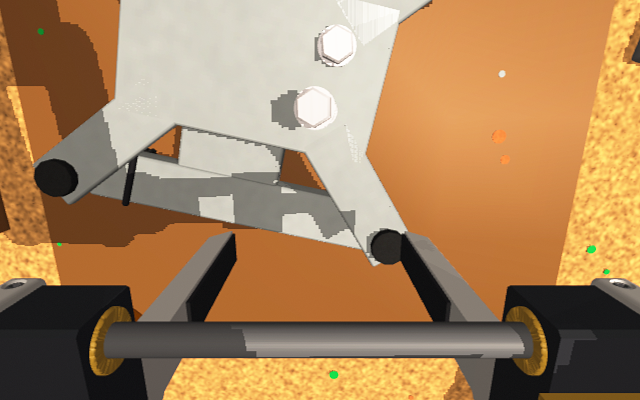

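Run:
```python
from h import *
a=cv2.imread("pics/top0.png")
crop(a,165,125,190,180,4,"pics/c3.png")
b=cv2.imread("pics/w2.png")
A=cv2.resize(b[20:140,280:380],None,fx=5,fy=5,interpolation=cv2.INTER_CUBIC)
cv2.imwrite("pics/w2d.png",A)
```

```text
(no output)
```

View pics/c3.png

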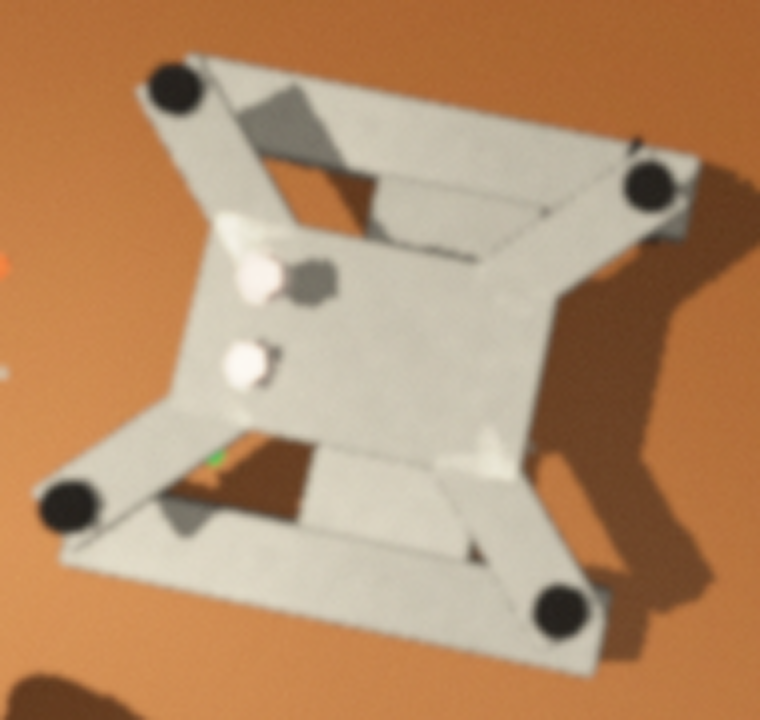

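View pics/w2d.png

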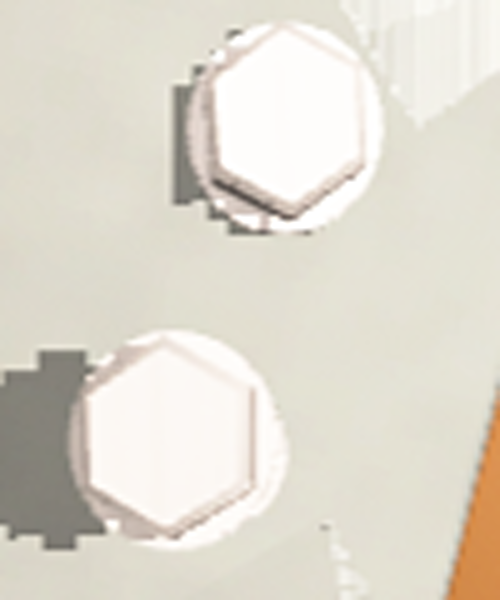

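Run:
```python
from h import *
import pickle
s1=pickle.load(open("s_w1.pkl","rb"));s2=pickle.load(open("s_w2.pkl","rb"))
c1=cam("wrist",s1);c2=cam("wrist",s2);T=cam("top");S=cam("scene")
P=[onz(T,(165+x/4,125+y/4),120) for x,y in [(175,88),(649,186),(69,507),(560,611)]];P=np.array(P)
print(P.round(1))
for i,j in [(2,0),(3,1),(1,0),(3,2)]:
    d=P[i]-P[j]; print(i,j,np.linalg.norm(d).round(1),np.degrees(np.arctan2(d[1],d[0])).round(2))
lo=[(c1,(318.8,191.6)),(c2,(313.9,107.5))];ti=[(c1,(312.8,133.2)),(c2,(337.9,44.3))]
print("wrist tri",tri(lo),tri(ti))
print("all tri",tri(lo+[(T,(230.2,194.5)),(S,(402.3,235))]))
for n,c,u in [("1",c1,(318.8,191.6)),("2",c2,(313.9,107.5))]: print("loose@153",n,onz(c,u,153).round(1))
for n,c,u in [("1",c1,(312.8,133.2)),("2",c2,(337.9,44.3))]: print("tight@126",n,onz(c,u,126).round(1))
w1h=(270+278/5,100+402/5); print("hole",onz(c1,w1h,115).round(1))
```

```text
[[637.8 130.4 120. ]
 [587.4 -97.3 120. ]
 [438.9 173.8 120. ]
 [388.9 -53.5 120. ]]
2 0 203.6 167.7
3 1 203.2 167.57
1 0 233.2 -102.49
3 2 232.7 -102.38
wrist tri (array([541.09592256,  77.95002127, 145.22454848]), [array([-1. ,  0.1]), array([1.2, 0.5])]) (array([503.49976783,  91.64507285, 119.61209124]), [array([-0.,  0.]), array([0., 0.])])
all tri (array([541.10043277,  79.16580122, 147.79560417]), [array([0.5, 0.2]), array([3.3, 0.5]), array([0.8, 0.1]), array([-0.3, -0.5])])
loose@153 1 [539.6  79.4 153. ]
loose@153 2 [540.8  77.4 153. ]
tight@126 1 [503.1  92.  126. ]
tight@126 2 [504.5  91.3 126. ]
hole [542.1  84.4 115. ]
```

Call:
{"api": "arm_command", "payload": {"moves": [[100,[0,-20,-20],[0,0,0]],[100,[-3.5,-50,-10],[0,0,0]],[100,[-3.5,-60,-7],[0,0,0]],[100,[-3.5,-60,-7],[0,0,0]],[100,[-3.5,-60,0],[0,0,0]],[100,[-3.5,-60,0],[0,0,0]],[100,[-3.5,-59,0],[0,0,0]],[100,[0,0,0],[0,0,0]],[100,[0,0,0],[0,0,0]]]}}

```text
t: 3.75
eef_pos: [639.7, -289.8, 236.4]
orientation: [0.0, 1.0, -0.0, 0.001]
contact_force: [0.6, 0.5, -0.5]
width: 94.2
```

Run:
```python
from h import *
import pickle
s=observe();print(s["t"],s["eef_pos"].round(1),np.round(s["orientation"],4),s["joints"].round(3))
im=cams.snapshot("wrist");cv2.imwrite("pics/w3.png",im);pickle.dump(s,open("s_w3.pkl","wb"))
print(proj(cam("wrist",s),[[624,-288,175],[624,-287,60]]))
crop(im,220,40,200,190,4,"pics/w3c.png")
```

```text
3.75 [ 639.7 -289.8  236.4] [ 3.e-04  1.e+00 -3.e-04  9.e-04] [-0.549  0.471  1.183  0.     1.486 -2.119]
[[322.69175644 203.66679598]
 [322.24266764 171.43898915]]
```

View pics/w3.png

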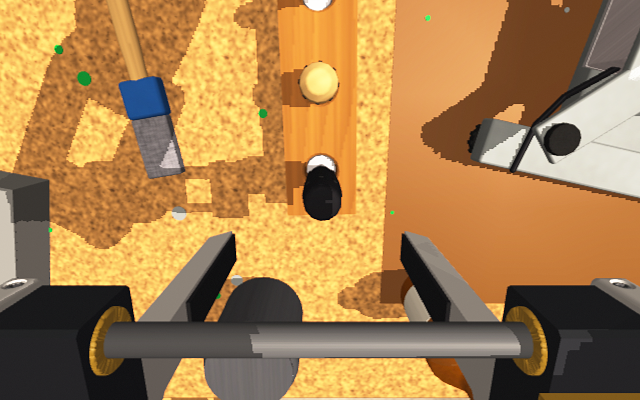

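View pics/w3c.png

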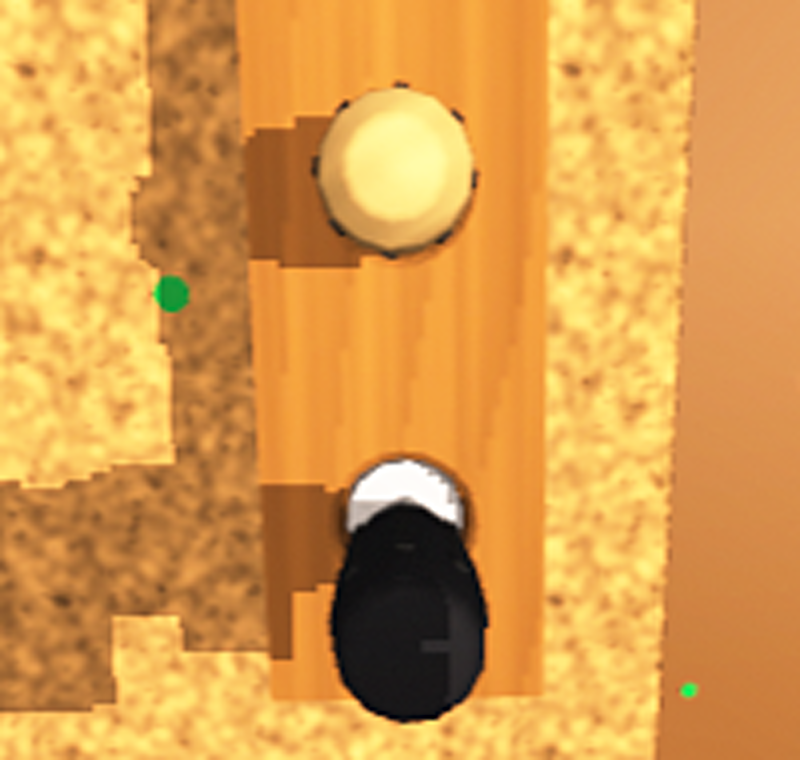

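Run:
```python
from h import *
import pickle
s=pickle.load(open("s_w3.pkl","rb"));c=cam("wrist",s);T=cam("top");S=cam("scene")
print(onz(c,(322,168.8),60).round(1))
for z in (155,165,175): print(z,onz(c,(322.2,201),z).round(1),onz(T,(433.6,145),z).round(1),onz(S,(191,171.7),z).round(1))
```

```text
[ 621.4 -287.3   60. ]
155 [ 627.8 -288.1  155. ] [ 628.  -292.5  155. ] [ 617.2 -299.4  155. ]
165 [ 625.  -288.2  165. ] [ 625.4 -289.3  165. ] [ 621.9 -291.7  165. ]
175 [ 622.2 -288.3  175. ] [ 622.7 -286.1  175. ] [ 626.7 -284.   175. ]
```

Call:
{"api": "arm_command", "payload": {"moves": [[100,[17.7,2.3,15],[0,0,0]],[80,[0,0,30],[0,0,0]],[60,[0,0,30],[0,0,0]],[60,[0,0,20.4],[0,0,0]],[60,[0,0,0],[0,0,0]]]}}

```text
t: 4.42
eef_pos: [621.4, -284.8, 137.3]
orientation: [-0.001, 1.0, 0.001, -0.002]
contact_force: [-1.1, -0.0, -0.3]
width: 58.3
```

Run:
```python
from h import *
import pickle
s=observe();print(s["t"],s["eef_pos"].round(1),s["width"])
im=cams.snapshot("wrist");cv2.imwrite("pics/w4.png",im);pickle.dump(s,open("s_w4.pkl","wb"))
crop(im,220,100,200,200,4,"pics/w4c.png")
```

```text
4.425 [ 621.4 -284.8  137.3] 58.26182116991596
```

View pics/w4c.png

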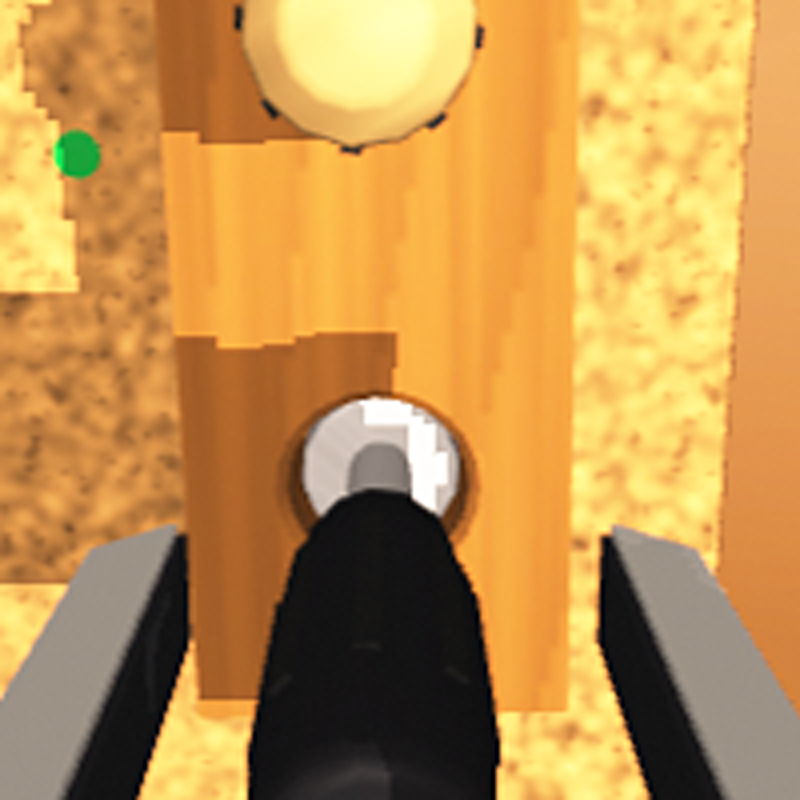

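Call:
{"api": "arm_command", "payload": {"moves": [[60,[0,-2.7,-3],[0,0,0]],[60,[0,0,0],[0,0,0]],[60,[0,0,0],[0,0,0]]]}}

```text
t: 4.85
eef_pos: [622.9, -289.8, 143.2]
orientation: [-0.0, 1.0, -0.0, 0.001]
contact_force: [-0.4, -0.6, 0.2]
width: 56.4
```

Run:
```python
from h import *
import pickle
s=observe();print(s["t"],s["eef_pos"].round(1),s["width"],s["orientation"].round(4))
im=cams.snapshot("wrist");cv2.imwrite("pics/w5.png",im);pickle.dump(s,open("s_w5.pkl","wb"))
s=observe();print(s["t"],s["eef_pos"].round(1),s["width"])
crop(im,220,150,200,190,4,"pics/w5c.png")
print(proj(cam("wrist",s),[[621.5,-287.5,60],[621.5,-287.5,175]]))
```

```text
4.85 [ 622.9 -289.8  143.2] 56.37667829979742 [-2.e-04  1.e+00 -4.e-04  8.e-04]
4.9 [ 622.7 -289.6  142.7] 56.229480515701276
[[322.71669289 214.75446595]
 [326.31622937 302.14646387]]
```

View pics/w5c.png

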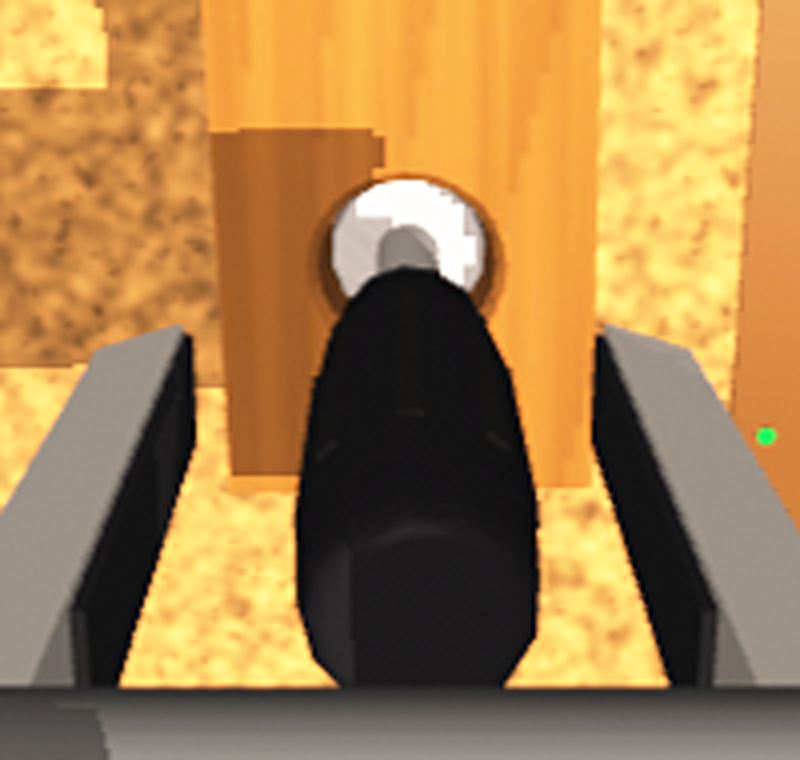

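Call:
{"api": "arm_command", "payload": {"moves": [[60,[1.2,2.5,0],[0,0,0]],[60,[0,0,0],[0,0,0]],[0,[0,0,0],[0,0,0]],[0,[0,0,0],[0,0,0]],[0,[0,0,0],[0,0,0]],[0,[0,0,0],[0,0,0]],[0,[0,0,0],[0,0,0]]]}}

```text
t: 5.78
eef_pos: [621.2, -286.9, 142.0]
orientation: [-0.0, 1.0, -0.0, -0.0]
contact_force: [-1.0, -0.1, -0.0]
width: 27.6
```

Run:
```python
from h import *
import pickle
s=observe();print(s["t"],s["eef_pos"].round(1),s["width"],s["orientation"].round(4),s["contact_force"].round(2),s["torque"].round(3))
pickle.dump(s,open("s_w6.pkl","wb"))
im=cams.snapshot("wrist");cv2.imwrite("pics/w6.png",im)
crop(im,220,150,200,190,4,"pics/w6c.png")
```

```text
5.775 [ 621.2 -286.9  142. ] 27.570448398763478 [-4.e-04  1.e+00 -0.e+00 -0.e+00] [-1.03 -0.12 -0.04] [-0.037  0.006 -0.024]
```

View pics/w6c.png

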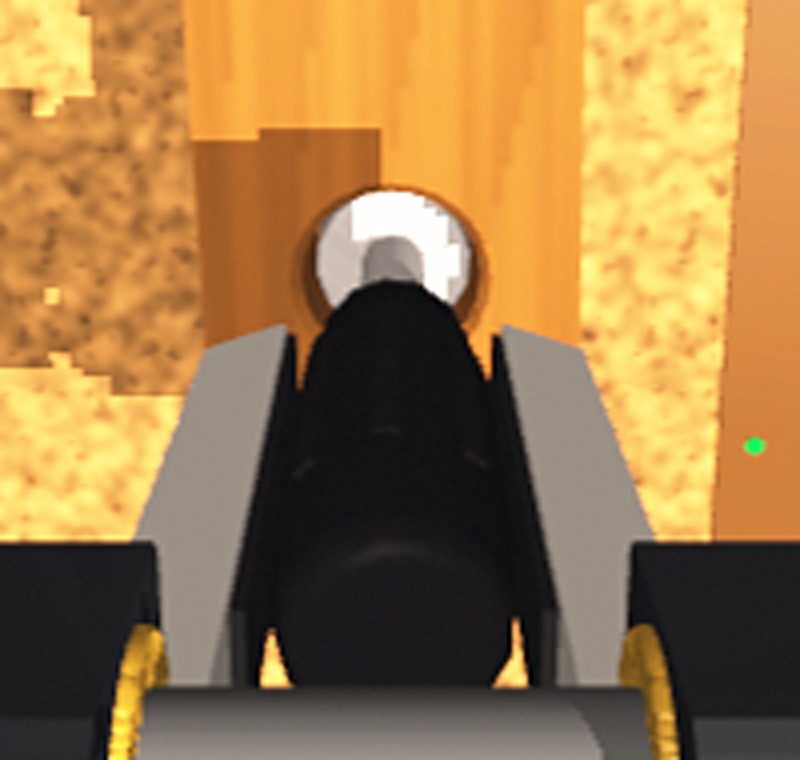

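Call:
{"api": "arm_command", "payload": {"moves": [[0,[0,0,-5],[0,0,0]],[0,[0,0,-15],[0,0,0]],[0,[0,0,-25],[0,0,0]],[0,[0,0,-30],[0,0,0]],[0,[0,0,-40],[0,0,0]],[0,[0,0,-40],[0,0,0]],[0,[0,0,-10],[0,0,0]],[0,[0,0,0],[0,0,0]]]}}

```text
t: 6.82
eef_pos: [621.3, -286.8, 307.6]
orientation: [-0.0, 1.0, -0.0, 0.0]
contact_force: [-0.3, 0.3, -2.8]
width: 27.2
```

Run:
```python
from h import *
import pickle
s=observe();print(s["t"],s["eef_pos"].round(1),s["width"],s["orientation"].round(4),s["contact_force"].round(2),s["torque"].round(3),s["joints"].round(2))
im=cams.snapshot("wrist");a=cams.snapshot("top");b=cams.snapshot("scene");
cv2.imwrite("pics/w7.png",im);cv2.imwrite("pics/top7.png",a);cv2.imwrite("pics/scene7.png",b)
crop(im,220,150,200,190,4,"pics/w7c.png")
```

```text
6.825 [ 621.3 -286.8  307.6] 27.229603278338587 [-4.e-04  1.e+00 -2.e-04  4.e-04] [-0.25  0.31 -2.77] [0.038 0.033 0.075] [-0.56  0.4   1.14  0.    1.6  -2.13]
```

View pics/w7c.png

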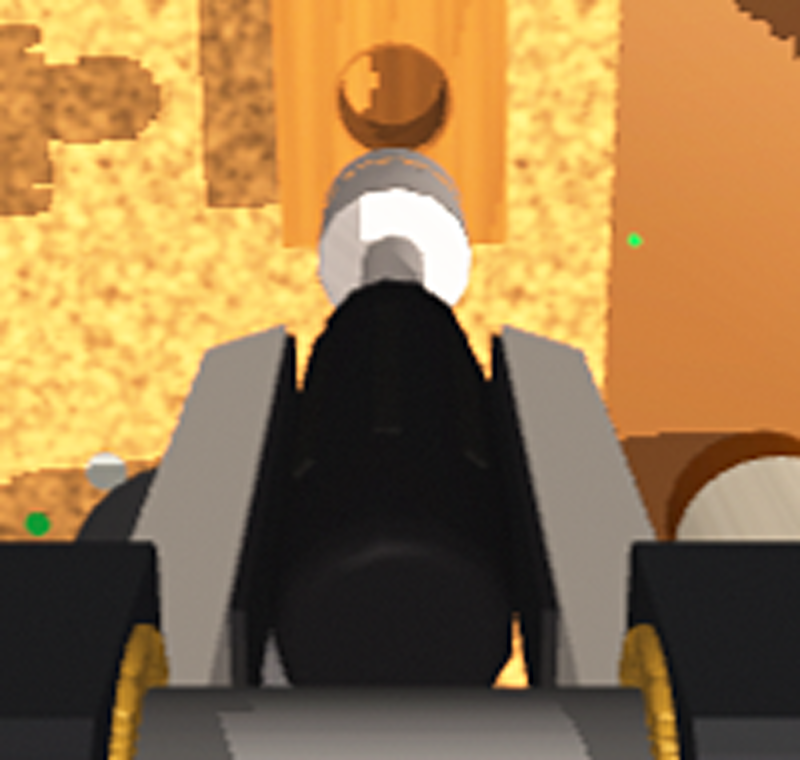

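View pics/scene7.png

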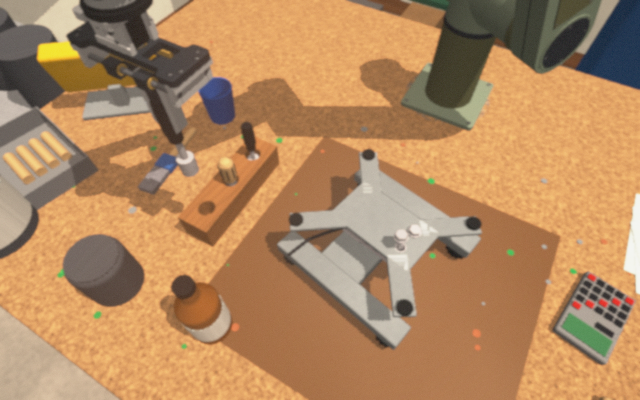

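Run:
```python
from h import *
p=cams.camera_params("wrist");M=np.array(p["T_tool_cam"])
c=(p,M[:3,:3],M[:3,3])
a=np.radians(np.arange(0,360,5))
im=cv2.imread("pics/w7.png");k=4
big=cv2.resize(im[150:340,220:420],None,fx=k,fy=k,interpolation=cv2.INTER_CUBIC)
def draw(x0,y0,col):
    for z,rr in [(127,15),(93,15),(93,6),(-18,14),(-33,11)]:
        q=(proj(c,np.c_[x0+rr*np.cos(a),y0+rr*np.sin(a),0*a+z])-[220,150])*k
        cv2.polylines(big,[q.astype(int)],True,col,1)
draw(0,0,(0,0,255))
cv2.imwrite("pics/w7o.png",big)
```

```text
(no output)
```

View pics/w7o.png

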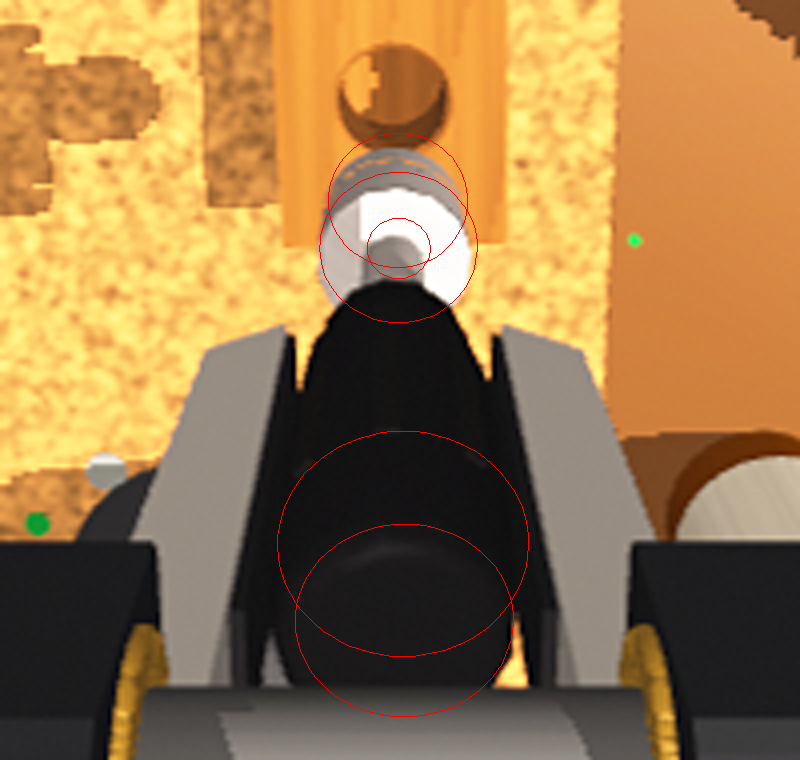

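Run:
```python
from h import *
import pickle
s1=pickle.load(open("s_w1.pkl","rb"));s2=pickle.load(open("s_w2.pkl","rb"))
c1=cam("wrist",s1);c2=cam("wrist",s2)
sx=np.array([.9767,-.2147,0])
for dv in (0,4.3):
    f=lambda u:(u[0],u[1]-dv)
    lo=[(c1,f((318.8,191.6))),(c2,f((313.9,107.5)))];ti=[(c1,f((312.8,133.2))),(c2,f((337.9,44.3)))]
    print(dv,tri(lo),tri(ti))
    for c,l,t,n in [(c1,lo[0][1],ti[0][1],1),(c2,lo[1][1],ti[1][1],2)]:
        L=onz(c,l,153);Tt=onz(c,t,126);H=Tt+40*sx;print(n,L.round(1),Tt.round(1),"hole",H.round(1),"lean",(L-H)[:2].round(1))
    print(onz(c1,f((270+278/5,100+402/5)),115).round(1))
```

```text
0 (array([541.09976629,  77.94442655, 145.2189447 ]), [array([-1. ,  0.1]), array([1.2, 0.5])]) (array([503.50232753,  91.63986864, 119.6066182 ]), [array([-0.,  0.]), array([0., 0.])])
1 [539.6  79.4 153. ] [503.1  91.9 126. ] hole [542.2  83.4 126. ] lean [-2.6 -3.9]
2 [540.8  77.4 153. ] [504.6  91.3 126. ] hole [543.6  82.7 126. ] lean [-2.8 -5.3]
[542.1  84.4 115. ]
4.3 (array([538.89080765,  78.40782834, 141.1587188 ]), [array([-1.7,  0.1]), array([2. , 0.8])]) (array([500.56887854,  92.34822377, 115.40806157]), [array([-0.8,  0. ]), array([0.9, 0.4])])
1 [536.9  80.7 153. ] [500.3  93.3 126. ] hole [539.4  84.7 126. ] lean [-2.5 -4. ]
2 [538.6  77.4 153. ] [502.2  91.2 126. ] hole [541.3  82.6 126. ] lean [-2.7 -5.3]
[538.9  85.9 115. ]
```

Call:
{"api": "arm_command", "payload": {"moves": [[0,[6.7,20.4,0],[0,0,0]],[0,[6.7,40,0],[0,0,0]],[0,[6.7,50,0],[0,0,0]],[0,[6.7,50,0],[0,0,0]],[0,[6.7,50,0],[0,0,0]],[0,[6.7,50,0],[0,0,0]],[0,[6.7,50,4],[0,0,0]],[0,[6.4,40,4],[0,0,0]],[0,[0,14.4,0],[0,0,0]],[0,[0,0,0],[0,0,0]],[0,[0,0,0],[0,0,0]],[0,[0,0,0],[0,0,0]]]}}

```text
t: 8.48
eef_pos: [568.0, 76.5, 299.0]
orientation: [0.001, 1.0, -0.0, -0.0]
contact_force: [0.5, -0.7, -2.8]
width: 27.5
```

Run:
```python
from h import *
import pickle
s=observe();print(s["t"],s["eef_pos"].round(1),s["width"],s["orientation"].round(4),s["contact_force"].round(2),s["torque"].round(3),s["joints"].round(2))
pickle.dump(s,open("s_w8.pkl","wb"))
im=cams.snapshot("wrist");a=cams.snapshot("top");b=cams.snapshot("scene");
cv2.imwrite("pics/w8.png",im);cv2.imwrite("pics/top8.png",a);cv2.imwrite("pics/scene8.png",b)
crop(im,240,80,160,150,5,"pics/w8c.png")
crop(b,350,120,130,150,4,"pics/s8c.png")
```

```text
8.475 [568.   76.5 299. ] 27.53649038695157 [ 6.e-04  1.e+00 -2.e-04 -0.e+00] [ 0.54 -0.65 -2.79] [ 0.023 -0.017  0.057] [-0.02  0.16  1.46 -0.    1.53 -1.59]
```

View pics/w8c.png

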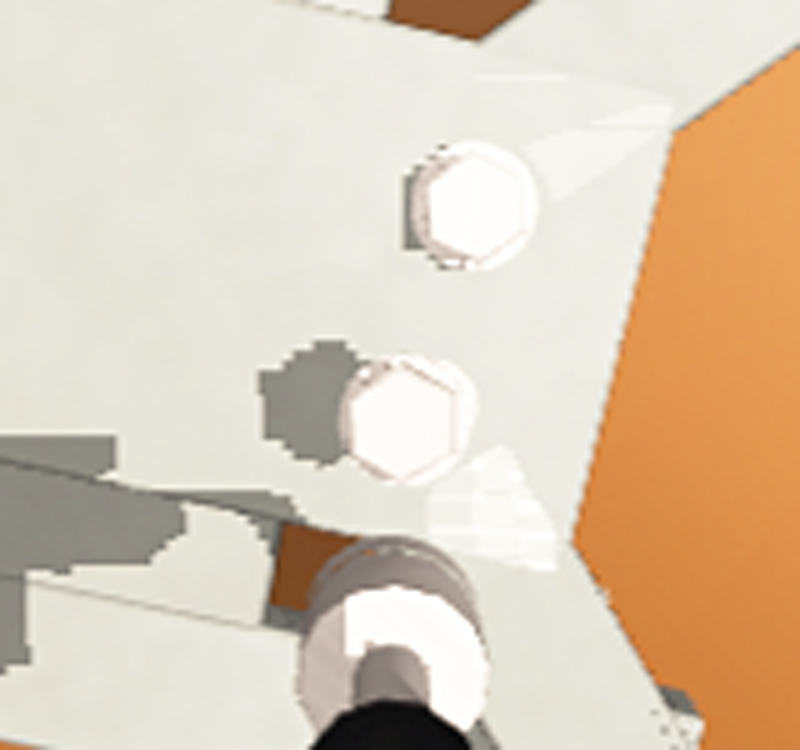

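View pics/s8c.png

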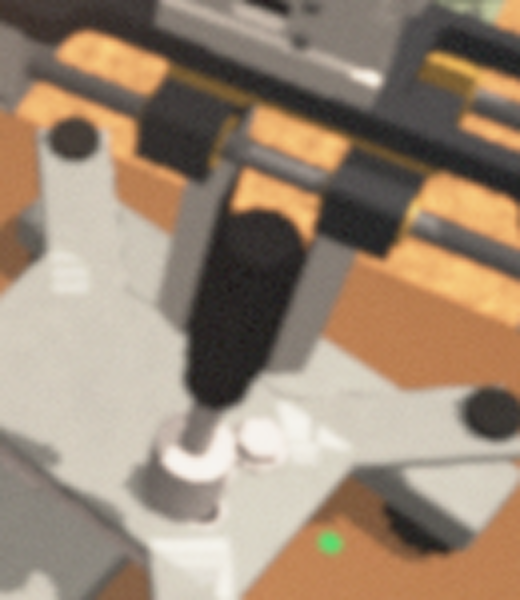

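View pics/top8.png

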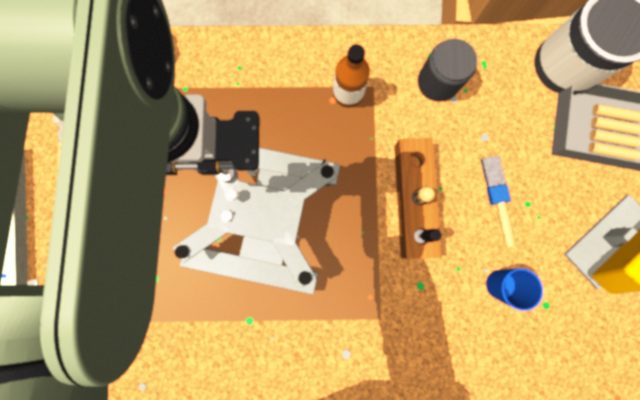

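```bash
cat > rel.py <<'E'
from h import *
p=cams.camera_params("wrist");M=np.array(p["T_tool_cam"]);C=(p,M[:3,:3],M[:3,3])
a=np.radians(np.arange(0,360,5))
def circ(x0,y0,z,rr): return proj(C,np.c_[x0+rr*np.cos(a),y0+rr*np.sin(a),0*a+z])
E
python3 - <<'E'
from rel import *
im=cv2.imread("pics/w8.png");k=5;o=np.array([240,80])
big=cv2.resize(im[80:230,240:400],None,fx=k,fy=k,interpolation=cv2.INTER_CUBIC)
for sh,col in [((0,0),(0,0,255)),((-1.0,4.0),(0,160,0))]:
  for z,rr in [(127,15),(93,15),(93,6)]:
    cv2.polylines(big,[((circ(0,0,z,rr)-o+sh)*k).astype(int)],True,col,1)
cv2.imwrite("pics/w8o.png",big)
E
```

```text
(no output)
```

View pics/w8o.png

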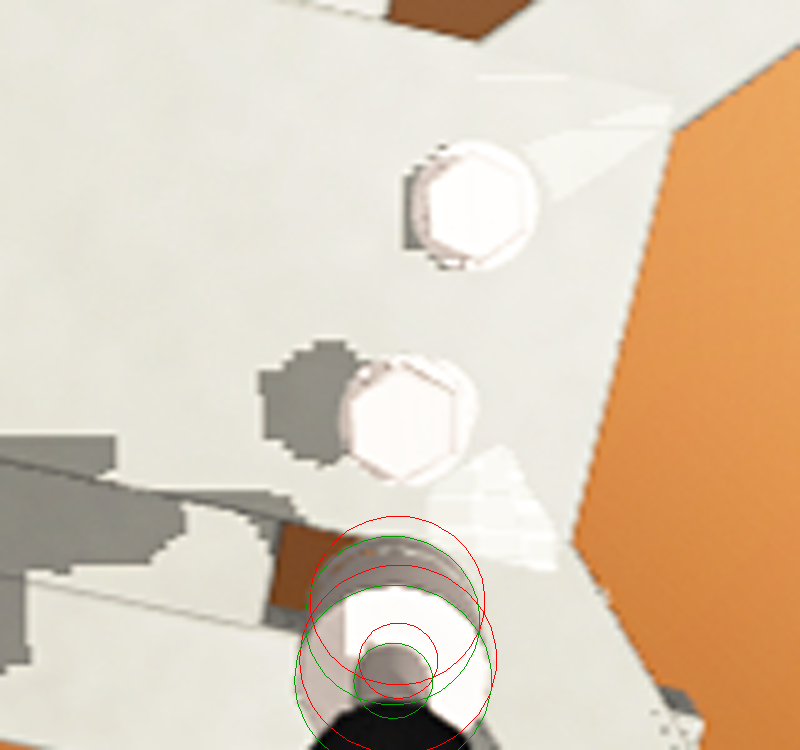

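Run:
```python
from rel import *
for sh in [(-1,4)]:
    L=onz(C,(320.4-sh[0],164.2-sh[1]),146);Tt=onz(C,(335.2-sh[0],121.2-sh[1]),173)
    # tool->world: x=-tx, y=ty
    Lw=np.array([-L[0],L[1]]);Tw=np.array([-Tt[0],Tt[1]]);H=Tw+40*np.array([.9767,-.2147])
    print("head rel driver (world dx,dy)",Lw.round(1),"tight",Tw.round(1),"hole",H.round(1),"lean",(Lw-H).round(1))
    # yaw
```

```text
head rel driver (world dx,dy) [-31.8   1.7] tight [-68.2  15.7] hole [-29.1   7.1] lean [-2.7 -5.4]
```

Run:
```python
from rel import *
f=lambda x,y:(240+x/5+1,80+y/5-4)
A=onz(C,f(672,130),184);B=onz(C,f(573,540),184);d=B-A;print(np.degrees(np.arctan2(d[1],-d[0])),np.linalg.norm(d))
# w2 edge
import pickle
im=cv2.imread("pics/w2.png");crop(im,80,0,360,280,2.2,"pics/w2e.png")
T=cam("top")
for q in [((212,230),(172,400)),((553,295),(522,470))]:
    a,b=[onz(T,(165+x/4,125+y/4),115) for x,y in q];d=a-b;print(np.degrees(np.arctan2(d[1],d[0])))
```

```text
-11.578010974232361 82.07120922507022
-11.704688434266414
-10.293612879876143
```

View pics/w2e.png

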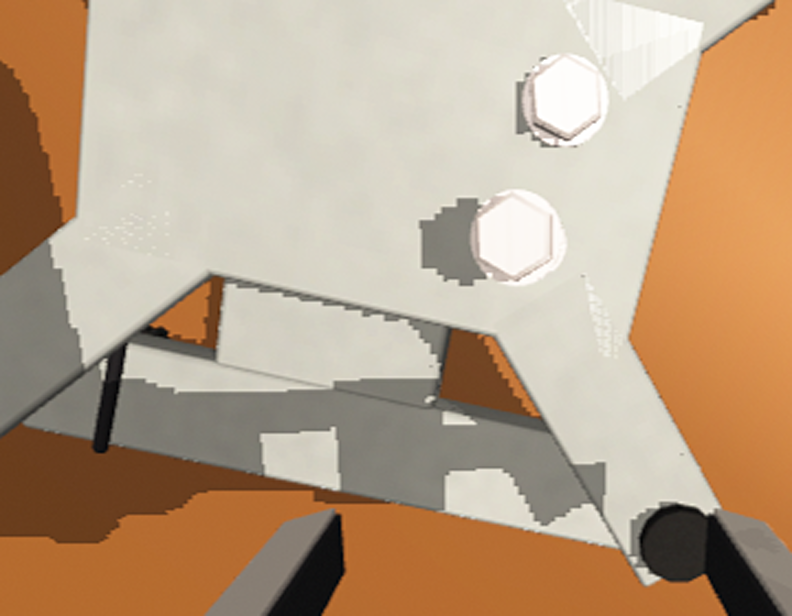

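```bash
python3 - <<'E'
from rel import *
for dv in (0,4):
    L=onz(C,(220+395/4,150+93/4-dv),307.6-60);print(dv,"hole in world",621.3-L[0],-286.8+L[1])
    for z,row in ((-33,540),(93,235),(127,150)): # front edge rows
        for rr in ({-33:11,93:6,127:15}[z],):
            X=onz(C,(220+394.5/4,150+row/4-dv),z);print(z,"axis tool x",X[0]-rr,X[1])
E
python3 - <<'E'
from h import *
crop(cv2.imread("pics/top7.png"),390,130,80,135,4.4,"pics/t7c.png")
E
```

```text
0 hole in world 620.7274128227164 -287.2002121867597
-33 axis tool x -1.7255480666192113 -1.0053627204256201
93 axis tool x -3.266593348871666 -0.7953968209243732
127 axis tool x -3.6762289371597916 -0.7611333325757416
4 hole in world 615.8628012049244 -287.21120504316593
-33 axis tool x 0.031918465402952734 -1.009163310702188
93 axis tool x -0.10236643446094718 -0.8022395856795728
127 axis tool x -0.19652275167351263 -0.7686583336229338
```

View pics/t7c.png

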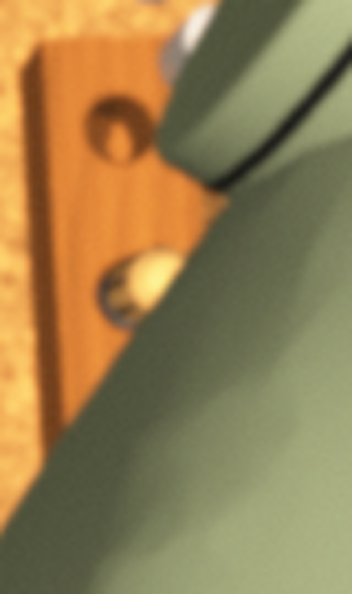

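Run:
```python
from rel import *
for dv in (-8,-4,0,4):
    X=onz(C,(318,196.25-dv),82);Y=onz(C,(220+394.5/4,150+190/4-dv),93);Z=onz(C,(220+395/4,150+95/4-dv),307.6-60)
    print(dv,"hole w6",X[0]-16.5,"sock w6",Y[0]-15,"hole w7",Z[0])
    c=[onz(C,(220+394.5/4,150+row/4-dv),z)[0]-rr for z,row,rr in ((-33,540,11),(93,235,6),(127,150,15))];print(np.round(c,1))
```

```text
-8 hole w6 -7.04368655315605 sock w6 -9.69409699728486 hole w7 -9.867411261165884
[ -5.3  -9.7 -10.7]
-4 hole w6 -4.0425966411340255 sock w6 -6.546482473851796 hole w7 -4.936955278149981
[-3.5 -6.5 -7.2]
0 hole w6 -1.0608109090805158 sock w6 -3.419134991600501 hole w7 -0.03765033146162011
[-1.7 -3.3 -3.7]
4 hole w6 1.9018563038967002 sock w6 -0.31185943381203174 hole w7 4.830797871524695
[ 0.  -0.1 -0.2]
```

```bash
cat > plan.py <<'E'
from rel import *
OFF=np.array([-3.4,0,127.])
head=np.array([539.6,78.2,152.7]);hole=np.array([542.2,83.2,115.]);piv=hole-[0,0,14]
R0=np.diag([-1.,1,-1])
def Rt(u,yaw):  # yaw: clockwise-from-above degrees (= +tool z) relative to R0 ; u= driver up axis
    u=np.array(u,float);u/=np.linalg.norm(u)
    w=np.cross([0,0,1],u);n=np.linalg.norm(w)
    Rw=R.from_rotvec(w/n*np.arctan2(n,u[2])).as_matrix() if n>1e-9 else np.eye(3)
    return Rw@R0@R.from_euler("z",yaw,degrees=True).as_matrix()
def tcp(M,Rm): return np.array(M)-Rm@OFF
def move(s,M,u,yaw):
    Rc=R.from_quat(s["orientation"]).as_matrix();Rn=Rt(u,yaw);P=tcp(M,Rn)
    d=Rc.T@(P-s["eef_pos"]);rv=R.from_matrix(Rc.T@Rn).as_rotvec(degrees=True)
    print("target tcp",P.round(1),"shift tool",d.round(2),"rot",rv.round(2))
def mouth(s): return s["eef_pos"]+R.from_quat(s["orientation"]).as_matrix()@OFF
E
python3 - <<'E'
from plan import *
s=observe();u=head-piv;u/=np.linalg.norm(u);print(u,mouth(s))
move(s,head+12*u,u,0)
E
```

```text
[-0.04999399 -0.09614229  0.99411129] [571.27818776  77.00458693 172.11402216]
target tcp [529.3  64.8 290.7] shift tool [ 38.6 -12.2   8.4] rot [-5.53 -2.86 -0.03]
```

Call:
{"api": "arm_command", "payload": {"moves": [[0,[19.3,-6.1,0],[0,0,0]],[0,[19.3,-6.1,8.4],[0,0,0]],[0,[0,0,0],[-2.77,-1.43,0]],[0,[0,0,0],[-2.76,-1.43,0]],[0,[0,0,0],[0,0,0]],[0,[0,0,0],[0,0,0]],[0,[0,0,0],[0,0,0]]]}}

```text
t: 9.5
eef_pos: [529.3, 65.9, 290.7]
orientation: [-0.001, 0.999, 0.048, 0.025]
contact_force: [0.9, 0.0, -1.4]
width: 27.5
```

Run:
```python
from plan import *
s=observe();print(s["t"],s["eef_pos"].round(2),s["contact_force"].round(2),s["torque"].round(3),mouth(s).round(2))
im=cams.snapshot("wrist");cv2.imwrite("pics/w9.png",im)
crop(im,240,80,160,150,5,"pics/w9c.png")
b=cams.snapshot("scene");crop(b,360,170,100,110,5,"pics/s9c.png")
u=head-piv;u/=np.linalg.norm(u);move(s,head+12*u,u,0)
```

```text
9.5 [529.25  65.9  290.71] [ 0.89  0.02 -1.35] [-0.04   0.031  0.005] [538.95  78.09 164.62]
target tcp [529.3  64.8 290.7] shift tool [-0.   -1.05 -0.11] rot [-0.01 -0.02  0.07]
```

View pics/w9c.png

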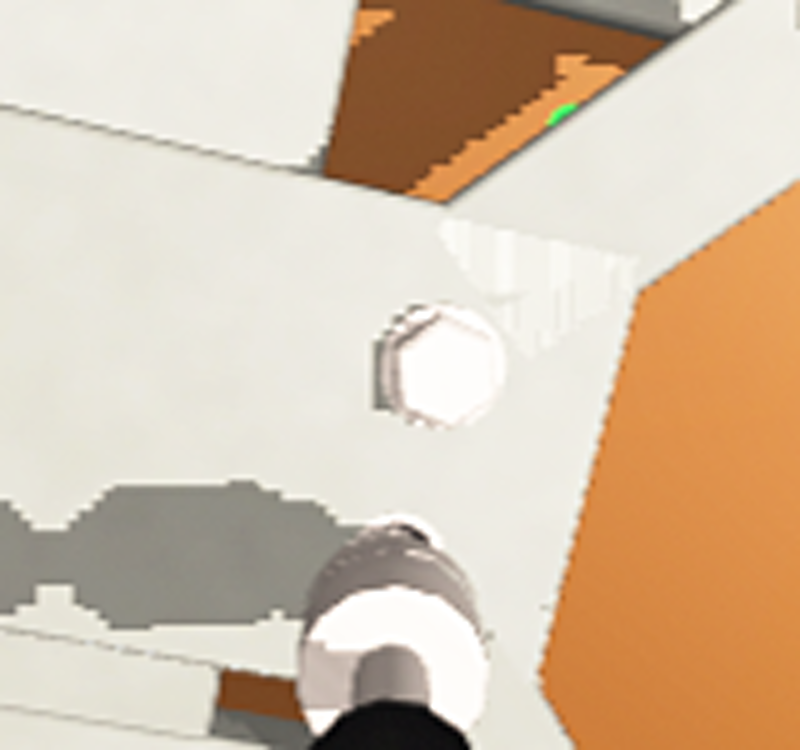

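View pics/s9c.png

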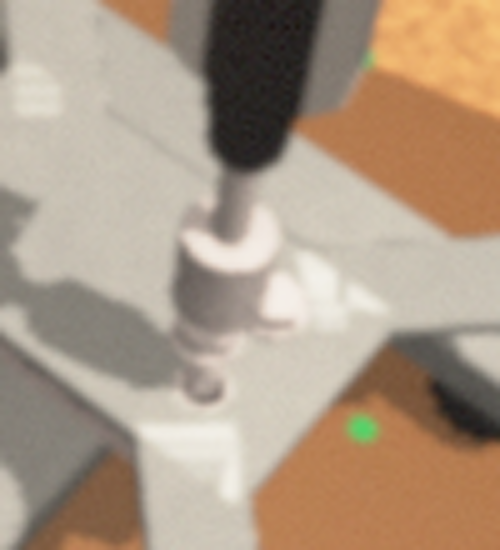

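Run:
```python
from plan import *
S=cam("scene");s=observe();u=head-piv;u/=np.linalg.norm(u)
im=cv2.resize(cv2.imread("pics/s9c.png"),None,fx=1,fy=1)
e1=np.cross(u,[1,0,0]);e1/=np.linalg.norm(e1);e2=np.cross(u,e1)
def c3(P,rr): return P+rr*(np.cos(a)[:,None]*e1+np.sin(a)[:,None]*e2)
M=mouth(s)
def d(P,rr,col,sh):
    q=(proj(S,c3(P,rr))-[360,170]+sh)*5;cv2.polylines(im,[q.astype(int)],True,col,1)
for sh in [np.array([0,0])]:
    d(M,15,(0,0,255),sh);d(M+34*u,15,(0,0,255),sh);d(head-8*u,12,(255,0,0),sh);d(head-10*u,12,(255,0,0),sh)
    q=(proj(S,hole+np.c_[5*np.cos(a),5*np.sin(a),0*a])-[360,170]+sh)*5;cv2.polylines(im,[q.astype(int)],True,(0,255,0),1)
cv2.imwrite("pics/s9o.png",im)
```

```text
(no output)
```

View pics/s9o.png

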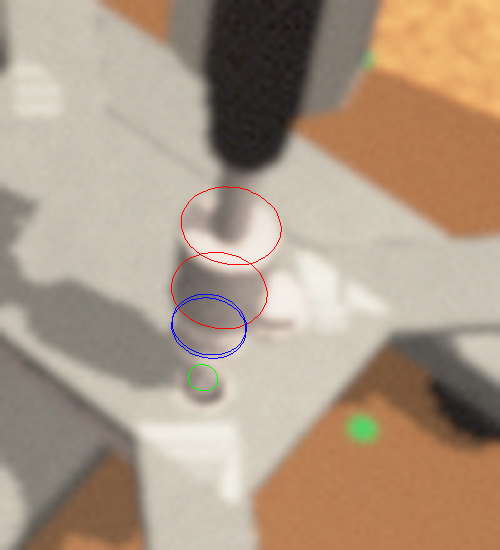

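Run:
```python
from plan import *
for i in range(5):
    s=observe();print(s["t"],s["eef_pos"].round(2),s["contact_force"].round(2),s["torque"].round(3),s["orientation"].round(4))
    b=cams.snapshot("scene")
```

```text
9.6 [529.2   66.   290.62] [ 0.34 -0.11 -1.97] [-0.057  0.034  0.008] [-7.000e-04  9.985e-01  4.810e-02  2.480e-02]
9.65 [529.17  65.97 290.6 ] [-0.16  0.45 -2.51] [-0.043  0.078  0.025] [-6.000e-04  9.985e-01  4.820e-02  2.480e-02]
9.7 [529.14  65.92 290.59] [-0.5  -0.31 -2.67] [-0.015  0.108  0.036] [-6.000e-04  9.985e-01  4.820e-02  2.480e-02]
9.75 [529.11  65.9  290.57] [ 0.27 -0.09 -1.41] [0.02  0.044 0.017] [-6.000e-04  9.985e-01  4.820e-02  2.480e-02]
9.8 [529.1   65.88 290.58] [-0.69 -0.25 -2.39] [-0.076  0.02  -0.001] [-5.000e-04  9.985e-01  4.820e-02  2.480e-02]
```

Call:
{"api": "arm_command", "payload": {"moves": [[0,[0,-1.0,4],[0,0,0]],[0,[0,0,4],[0,0,0]],[0,[0,0,0],[0,0,0]],[0,[0,0,0],[0,0,0]]]}}

```text
t: 10.35
eef_pos: [529.5, 65.5, 282.5]
orientation: [-0.0, 0.999, 0.048, 0.025]
contact_force: [0.3, -0.1, -2.4]
width: 27.4
```

```bash
cat > look.py <<'E'
from plan import *
import sys
n=sys.argv[1] if len(sys.argv)>1 else None
F=[];Q=[]
for i in range(3):
    s=observe();F.append(s["contact_force"]);Q.append(s["torque"])
    b=cams.snapshot("scene")
print(s["t"],s["eef_pos"].round(2),"F",np.mean(F,0).round(2),"T",np.mean(Q,0).round(3),"mouth",mouth(s).round(2),"axis",(-R.from_quat(s["orientation"]).as_matrix()[:,2]).round(4),"j6",s["joints"][5].round(3),"w",round(s["width"],2))
if n:
    crop(b,360,170,100,110,5,f"pics/s{n}.png")
    im=cams.snapshot("wrist");cv2.imwrite(f"pics/w{n}.png",im);crop(im,240,80,160,150,5,f"pics/w{n}c.png")
E
python3 look.py 10
```

```text
10.45 [529.58  65.45 282.73] F [ 0.13 -0.16 -2.18] T [-0.046  0.075 -0.005] mouth [539.32  77.68 156.65] axis [-0.05   -0.0963  0.9941] j6 -1.683 w 27.43
```

View pics/s10.png

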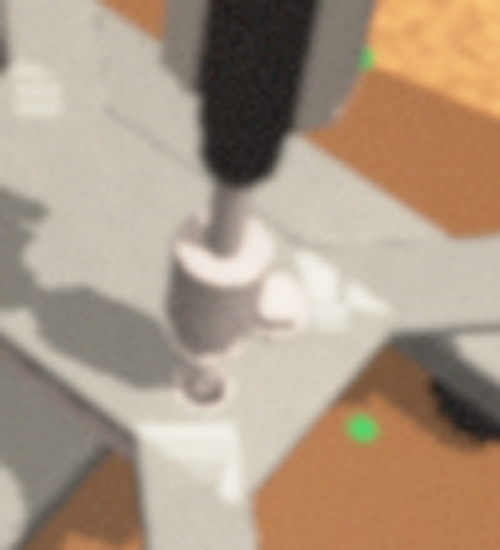

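Call:
{"api": "arm_command", "payload": {"moves": [[0,[0,0,2.5],[0,0,0]],[0,[0,0,1.0],[0,0,0]],[0,[0,0,0],[0,0,0]]]}}

```text
t: 10.92
eef_pos: [529.5, 65.8, 278.9]
orientation: [-0.0, 0.999, 0.048, 0.025]
contact_force: [-0.5, -0.3, -1.6]
width: 27.2
```

```bash
python3 look.py
```

```text
11.025 [529.65  65.84 279.1 ] F [ 0.04  0.01 -1.69] T [-0.082  0.016  0.02 ] mouth [539.35  78.07 153.02] axis [-0.0497 -0.0964  0.9941] j6 -1.683 w 27.25
```

Call:
{"api": "arm_command", "payload": {"moves": [[0,[0,0,1.0],[0,0,0]],[0,[0,0,0],[0,0,0]]]}}

```text
t: 11.32
eef_pos: [529.8, 65.9, 278.2]
orientation: [-0.0, 0.999, 0.048, 0.025]
contact_force: [-1.4, -0.4, -1.0]
width: 27.3
```

```bash
python3 look.py
```

```text
11.425 [529.77  65.87 278.26] F [-0.52  0.19 -1.45] T [-0.048  0.057  0.002] mouth [539.52  78.1  152.18] axis [-0.05   -0.0963  0.9941] j6 -1.683 w 27.34
```

Call:
{"api": "arm_command", "payload": {"moves": [[0,[0,0,1.0],[0,0,0]],[0,[0,0,0],[0,0,0]]]}}

```text
t: 11.72
eef_pos: [530.0, 66.0, 277.6]
orientation: [-0.0, 0.999, 0.048, 0.025]
contact_force: [-0.3, 0.0, 0.3]
width: 27.4
```

```bash
python3 look.py
```

```text
11.825 [529.98  65.97 277.56] F [-0.23 -0.3   0.81] T [-0.07   0.074 -0.01 ] mouth [539.8   78.18 151.49] axis [-0.0506 -0.0962  0.9941] j6 -1.683 w 27.43
```

Call:
{"api": "arm_command", "payload": {"moves": [[0,[0,0,1.0],[0,0,0]],[0,[0,0,0],[0,0,0]]]}}

```text
t: 12.12
eef_pos: [530.3, 66.1, 276.3]
orientation: [-0.0, 0.999, 0.048, 0.026]
contact_force: [1.1, -0.7, 0.6]
width: 27.2
```

```bash
python3 look.py 11
```

```text
12.225 [530.22  66.11 276.25] F [ 1.22 -0.6   0.12] T [-0.062 -0.311 -0.028] mouth [540.08  78.35 150.18] axis [-0.0509 -0.0964  0.994 ] j6 -1.683 w 27.61
```

View pics/s11.png

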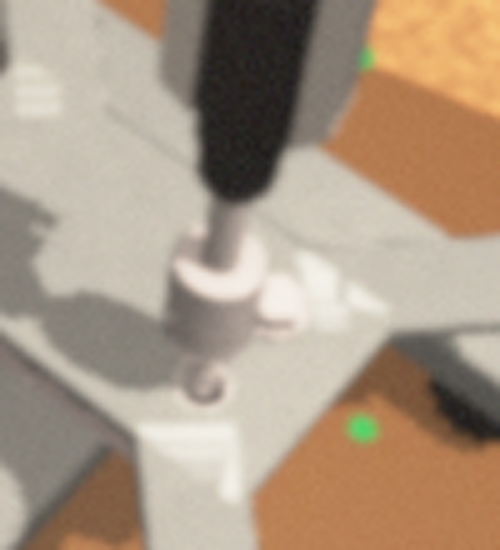

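View pics/w11c.png

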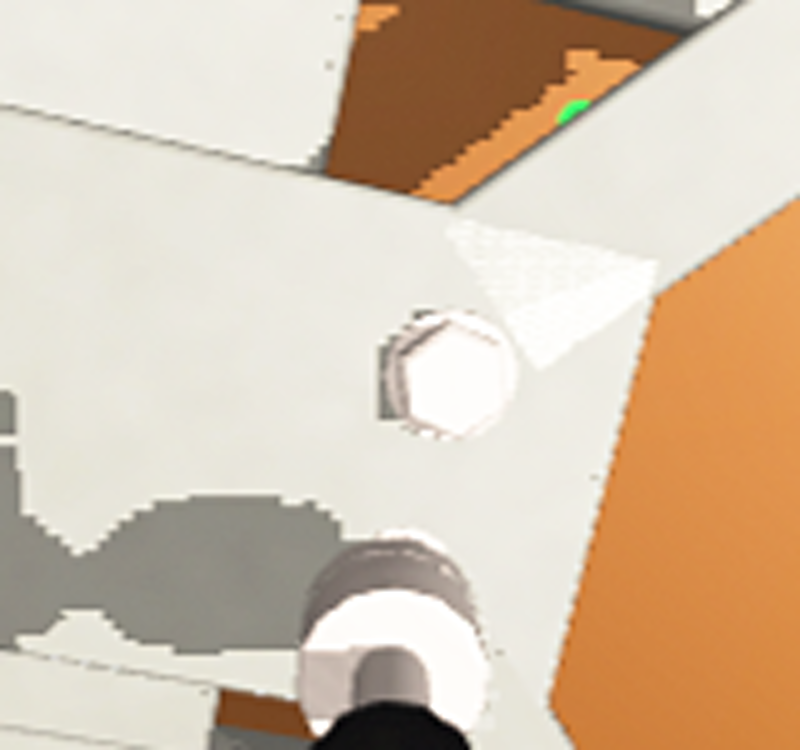

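Call:
{"api": "arm_command", "payload": {"moves": [[0,[0,0,1.0],[0,0,0]],[0,[0,0,0],[0,0,0]]]}}

```text
t: 12.58
eef_pos: [530.2, 66.1, 275.5]
orientation: [-0.0, 0.999, 0.048, 0.025]
contact_force: [0.8, 0.6, 2.2]
width: 27.3
```

```bash
python3 look.py
```

```text
12.675 [530.16  66.15 275.51] F [ 1.01 -0.43  1.69] T [-0.089 -0.442 -0.058] mouth [540.    78.37 149.44] axis [-0.0507 -0.0962  0.9941] j6 -1.683 w 27.54
```

Call:
{"api": "arm_command", "payload": {"moves": [[0,[-1.0,0,0],[0,0,0]],[0,[0,0,0],[0,0,0]]]}}

```text
t: 12.98
eef_pos: [530.8, 66.2, 275.4]
orientation: [-0.0, 0.999, 0.048, 0.025]
contact_force: [0.8, -0.4, 3.4]
width: 27.2
```

```bash
python3 look.py
```

```text
13.075 [530.86  66.17 275.37] F [ 0.23 -0.36  2.99] T [-0.076 -0.248  0.003] mouth [540.58  78.39 149.29] axis [-0.0498 -0.0963  0.9941] j6 -1.683 w 27.22
```

Call:
{"api": "arm_command", "payload": {"moves": [[0,[0,-0.3,0],[0,0,-5]],[0,[0,-0.3,0],[0,0,-5]],[0,[0,0,0],[0,0,0]]]}}

```text
t: 13.5
eef_pos: [530.3, 65.7, 273.9]
orientation: [-0.087, 0.995, 0.046, 0.028]
contact_force: [1.1, -1.3, -1.4]
width: 27.4
```

```bash
python3 look.py
```

```text
13.6 [530.28  65.72 274.01] F [ 1.27 -0.11 -2.32] T [-0.066 -0.413 -0.04 ] mouth [539.68  78.56 147.96] axis [-0.0477 -0.0966  0.9942] j6 -1.857 w 27.3
```

Call:
{"api": "arm_command", "payload": {"moves": [[0,[-0.8,0,1.5],[0,0,0]],[0,[0,0,0],[0,0,0]]]}}

```text
t: 13.9
eef_pos: [531.2, 65.9, 273.2]
orientation: [-0.087, 0.995, 0.046, 0.028]
contact_force: [0.1, -0.9, -1.9]
width: 27.3
```

```bash
python3 look.py
```

```text
14.0 [531.3   65.92 273.34] F [ 0.18 -0.65 -1.81] T [-0.096 -0.038 -0.004] mouth [540.79  78.74 147.3 ] axis [-0.0484 -0.0964  0.9942] j6 -1.858 w 27.19
```

Call:
{"api": "arm_command", "payload": {"moves": [[0,[0,0,1.5],[0,0,0]],[0,[0,0,0],[0,0,0]]]}}

```text
t: 14.3
eef_pos: [531.6, 66.1, 272.0]
orientation: [-0.087, 0.995, 0.046, 0.029]
contact_force: [0.5, -0.8, -2.3]
width: 27.3
```

```bash
python3 look.py 12
```

```text
14.4 [531.67  66.09 272.12] F [ 0.09 -0.37 -2.67] T [-0.047  0.02   0.014] mouth [541.28  78.92 146.09] axis [-0.0494 -0.0964  0.9941] j6 -1.858 w 27.27
```

View pics/s12.png

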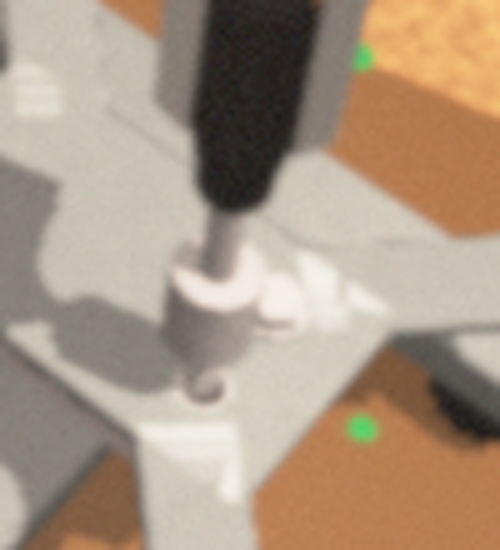

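Call:
{"api": "arm_command", "payload": {"moves": [[0,[0,0,1.0],[0,0,0]],[0,[0,0,0],[0,0,0]]]}}

```text
t: 14.75
eef_pos: [531.8, 66.2, 271.1]
orientation: [-0.087, 0.995, 0.046, 0.029]
contact_force: [0.4, -0.2, -2.8]
width: 26.9
```

```bash
python3 look.py
```

```text
14.85 [531.83  66.14 271.16] F [ 0.03 -0.01 -2.62] T [-0.045  0.069  0.062] mouth [541.47  78.97 145.13] axis [-0.0496 -0.0964  0.9941] j6 -1.858 w 27.26
```

Call:
{"api": "arm_command", "payload": {"moves": [[0,[0,0,1.0],[0,0,0]],[0,[0,0,0],[0,0,0]]]}}

```text
t: 15.15
eef_pos: [532.1, 66.2, 270.7]
orientation: [-0.087, 0.995, 0.046, 0.029]
contact_force: [-0.9, 0.2, 0.9]
width: 27.5
```

```bash
python3 look.py
```

```text
15.25 [532.06  66.22 270.66] F [-0.62 -0.03  0.68] T [-0.008  0.217  0.022] mouth [541.8   79.04 144.64] axis [-0.0504 -0.0963  0.9941] j6 -1.858 w 27.17
```

Call:
{"api": "arm_command", "payload": {"moves": [[0,[0,0,1.0],[0,0,0]],[0,[0,0,0],[0,0,0]]]}}

```text
t: 15.55
eef_pos: [532.3, 66.3, 270.3]
orientation: [-0.087, 0.995, 0.046, 0.03]
contact_force: [-1.2, -0.8, 5.4]
width: 27.3
```

```bash
python3 look.py
```

```text
15.65 [532.35  66.3  270.26] F [-1.4  -0.85  5.62] T [0.047 0.459 0.018] mouth [542.19  79.12 144.24] axis [-0.0512 -0.0964  0.994 ] j6 -1.858 w 27.5
```

Call:
{"api": "arm_command", "payload": {"moves": [[0,[0.5,0,-1.0],[0,0,0]],[0,[0,0,0],[0,0,0]]]}}

```text
t: 15.95
eef_pos: [531.7, 66.2, 270.4]
orientation: [-0.087, 0.995, 0.046, 0.03]
contact_force: [-0.1, 0.4, 3.2]
width: 27.4
```

```bash
python3 look.py 13
python3 - <<'E'
from h import *
crop(cv2.imread("pics/w13.png"),270,110,120,110,6,"pics/w13d.png")
E
```

```text
16.05 [531.72  66.18 270.41] F [-0.8   0.09  3.03] T [0.13  0.088 0.044] mouth [541.5   79.02 144.39] axis [-0.0506 -0.0965  0.994 ] j6 -1.859 w 27.27
```

View pics/w13d.png

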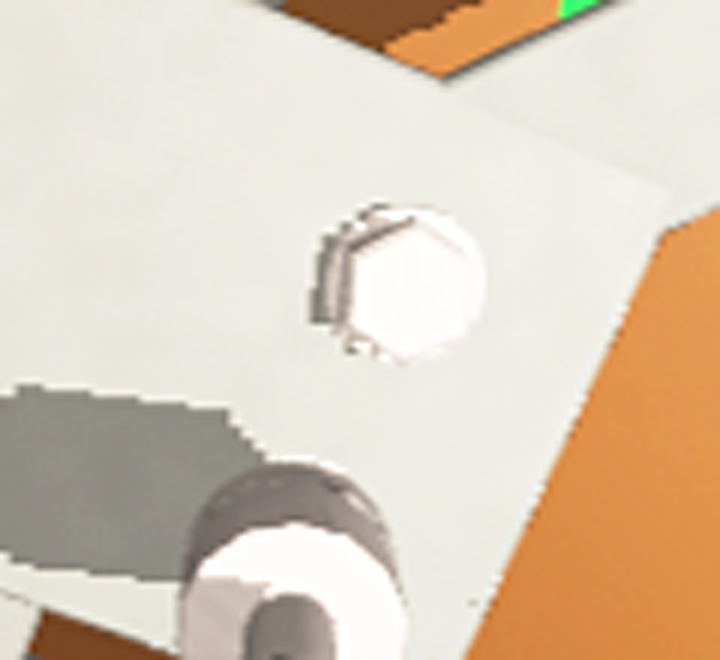

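```bash
cat > hol.py <<'E'
from plan import *
def holerel(s,tight,mtop,mcol,ang=-12.2,ztight=126.):
    """tight px centre; mtop: px row of mouth front arc; mcol px col of mouth centre"""
    Rm=R.from_quat(s["orientation"]).as_matrix()
    q=circ(OFF[0],OFF[1],127,15);sh=np.array([mcol-q[:,0].mean(), mtop-q[:,1].min()])
    W=(cams.camera_params("wrist"),Rm@M[:3,:3],Rm@M[:3,3]+s["eef_pos"])
    Tt=onz(W,np.array(tight)-sh,ztight)
    t=np.radians(ang);H=Tt[:2]+40*np.array([np.cos(t),np.sin(t)])
    print("px shift",sh.round(1),"tight",Tt.round(1),"hole",H.round(2),"mouth",mouth(s).round(2));return H
E
python3 - <<'E'
from hol import *
s=observe()
H=holerel(s,(338.3,158.2),187,270+290.5/6)
E
```

```text
px shift [-0.9 -0.5] tight [502.8  91.6 126. ] hole [541.89  83.13] mouth [541.41  79.05 144.34]
```

```bash
cat >> plan.py <<'E'
from scipy.linalg import logm,expm
def screw(s,M_,u,yaw,n):
    A=np.eye(4);A[:3,:3]=R.from_quat(s["orientation"]).as_matrix();A[:3,3]=s["eef_pos"]
    B=np.eye(4);B[:3,:3]=Rt(u,yaw);B[:3,3]=tcp(M_,B[:3,:3])
    E=np.real(expm(logm(np.linalg.inv(A)@B)/n))
    print("target",B[:3,3].round(2),"per row x%d"%n,E[:3,3].round(3),R.from_matrix(E[:3,:3]).as_rotvec(degrees=True).round(3))
E
python3 - <<'E'
from plan import *
s=observe();print(R.from_quat(s["orientation"]).as_euler("zyx",degrees=True))
screw(s,[542.1,83.1,144.8],[0,0,1],-10,8)
E
```

```text
[ 169.81514972    2.8898558  -174.45604627]
target [538.75  82.51 271.8 ] per row x8 [-1.231  1.859 -0.043] [0.619 0.477 0.006]
```

Call:
{"api": "arm_command", "payload": {"moves": [[0,[-1.23,1.86,-0.05],[0.62,0.48,0]],[0,[-1.23,1.86,-0.05],[0.62,0.48,0]],[0,[-1.23,1.86,-0.05],[0.62,0.48,0]],[0,[-1.23,1.86,-0.05],[0.62,0.48,0]],[0,[0,0,0],[0,0,0]]]}}

```text
t: 16.77
eef_pos: [535.2, 74.6, 271.3]
orientation: [-0.088, 0.996, 0.023, 0.014]
contact_force: [0.4, -0.9, 3.8]
width: 27.6
```

```bash
python3 look.py
```

```text
16.875 [535.15  74.48 271.24] F [ 0.37 -0.96  3.86] T [-0.098 -0.158  0.001] mouth [541.64  81.19 144.54] axis [-0.0248 -0.0482  0.9985] j6 -1.804 w 27.31
```

Call:
{"api": "arm_command", "payload": {"moves": [[0,[-1.23,1.86,-0.05],[0.62,0.48,0]],[0,[-1.23,1.86,-0.05],[0.62,0.48,0]],[0,[-1.23,1.86,-0.05],[0.62,0.48,0]],[0,[-1.23,1.86,-0.05],[0.62,0.48,0]],[0,[0,0,0],[0,0,0]],[0,[0,0,0],[0,0,0]]]}}

```text
t: 17.68
eef_pos: [538.6, 82.6, 271.7]
orientation: [-0.088, 0.996, -0.0, -0.0]
contact_force: [1.2, -0.4, 4.0]
width: 27.5
```

```bash
python3 look.py 14
python3 - <<'E'
from plan import *
s=observe();screw(s,[542.1,83.1,144.8],[0,0,1],-10,1)
crop(cv2.imread("pics/w14.png"),270,110,120,110,6,"pics/w14d.png")
E
```

```text
17.775 [538.55  82.56 271.72] F [ 1.42 -0.23  3.76] T [ 0.008 -0.359  0.007] mouth [541.8   83.16 144.71] axis [ 7.e-04 -1.e-04  1.e+00] j6 -1.753 w 27.17
target [538.75  82.51 271.8 ] per row x1 [-0.197 -0.056 -0.063] [ 0.012 -0.038  0.038]
```

View pics/w14d.png

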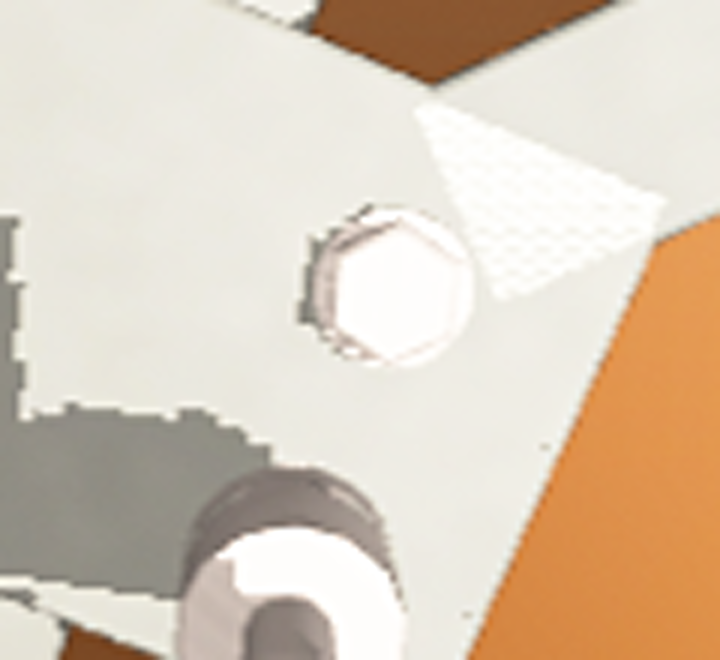

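View pics/s14.png

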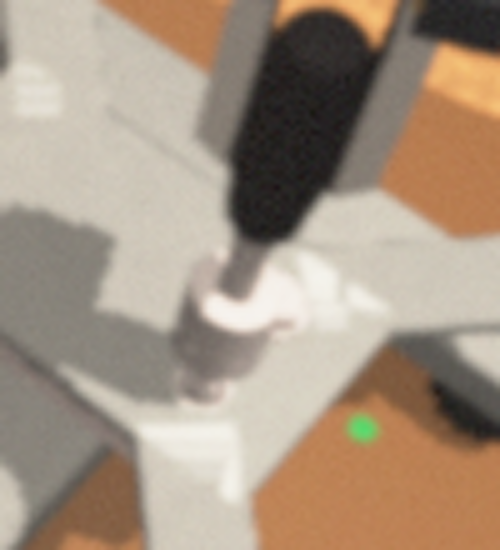

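Run:
```python
from hol import *
s=observe()
holerel(s,(335.5,158.5),187.8,317.8)
```

```text
px shift [-1.5  0.3] tight [502.4  92.1 126. ] hole [541.46  83.6 ] mouth [541.81  83.13 144.74]
```

Call:
{"api": "arm_command", "payload": {"moves": [[0,[0,0,-0.3],[0,0,0]],[0,[0,0.3,0],[0,0,5]],[0,[0,0.3,0],[0,0,5]],[0,[0,0,0],[0,0,0]]]}}

```text
t: 18.38
eef_pos: [538.3, 83.1, 271.8]
orientation: [-0.001, 1.0, -0.0, -0.001]
contact_force: [0.7, -0.4, 2.8]
width: 27.0
```

```bash
python3 look.py
```

```text
18.475 [538.28  83.12 271.82] F [1.13 0.39 3.06] T [ 0.147 -0.407  0.034] mouth [541.52  83.11 144.81] axis [1.3e-03 1.0e-04 1.0e+00] j6 -1.579 w 27.08
```

Call:
{"api": "arm_command", "payload": {"moves": [[0,[0,0.3,0],[0,0,5]],[0,[0,0.3,0],[0,0,5]],[0,[0,0,0],[0,0,0]]]}}

```text
t: 18.9
eef_pos: [538.4, 83.7, 271.8]
orientation: [0.086, 0.996, -0.0, -0.001]
contact_force: [0.6, 0.8, 3.3]
width: 27.3
```

```bash
python3 look.py
```

```text
19.0 [538.36  83.67 271.86] F [0.96 0.52 2.93] T [ 0.162 -0.429  0.083] mouth [541.55  83.05 144.86] axis [1.3e-03 3.0e-04 1.0e+00] j6 -1.403 w 27.32
```

Call:
{"api": "arm_command", "payload": {"moves": [[0,[0,0.3,0],[0,0,5]],[0,[0,0.3,0],[0,0,5]],[0,[0,0,0],[0,0,0]]]}}

```text
t: 19.42
eef_pos: [538.5, 84.3, 271.8]
orientation: [0.172, 0.985, -0.0, -0.001]
contact_force: [-0.5, 0.3, 2.6]
width: 27.7
```

```bash
python3 look.py
```

```text
19.525 [538.49  84.28 271.85] F [0.56 0.43 1.71] T [ 0.233 -0.443  0.066] mouth [541.53  83.1  144.84] axis [1.3e-03 2.0e-04 1.0e+00] j6 -1.228 w 27.42
```

Call:
{"api": "arm_command", "payload": {"moves": [[0,[0,0.3,0],[0,0,5]],[0,[0,0.3,0],[0,0,5]],[0,[0,0,0],[0,0,0]]]}}

```text
t: 19.95
eef_pos: [538.7, 84.9, 271.8]
orientation: [0.258, 0.966, -0.0, -0.001]
contact_force: [1.2, 0.6, 2.2]
width: 27.4
```

```bash
python3 look.py
```

```text
20.05 [538.76  84.83 271.82] F [0.95 0.22 1.64] T [ 0.279 -0.448  0.106] mouth [541.56  83.11 144.82] axis [1.2e-03 2.0e-04 1.0e+00] j6 -1.052 w 27.58
```

Call:
{"api": "arm_command", "payload": {"moves": [[0,[0,0.3,0],[0,0,5]],[0,[0,0.3,0],[0,0,5]],[0,[0,0,0],[0,0,0]]]}}

```text
t: 20.48
eef_pos: [539.1, 85.3, 271.8]
orientation: [0.341, 0.94, -0.0, -0.001]
contact_force: [1.8, 1.3, 0.7]
width: 27.4
```

```bash
python3 look.py
```

```text
20.575 [539.08  85.34 271.82] F [1.89 1.04 0.65] T [ 0.297 -0.534  0.096] mouth [541.54  83.14 144.82] axis [1.2e-03 2.0e-04 1.0e+00] j6 -0.877 w 27.7
```

Call:
{"api": "arm_command", "payload": {"moves": [[0,[0,0.3,0],[0,0,5]],[0,[0,0.3,0],[0,0,5]],[0,[0,0,0],[0,0,0]]]}}

```text
t: 21.0
eef_pos: [539.5, 85.8, 271.8]
orientation: [0.421, 0.907, -0.0, -0.0]
contact_force: [1.5, 1.7, -0.4]
width: 27.2
```

```bash
python3 look.py 15
```

```text
21.1 [539.49  85.73 271.82] F [ 1.56  1.4  -0.1 ] T [ 0.284 -0.591  0.12 ] mouth [541.53  83.1  144.82] axis [1.2e-03 3.0e-04 1.0e+00] j6 -0.701 w 27.12
```

Run:
```python
from h import *
crop(cv2.imread("pics/w15.png"),230,110,130,110,6,"pics/w15d.png")
```

```text
(no output)
```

View pics/w15d.png

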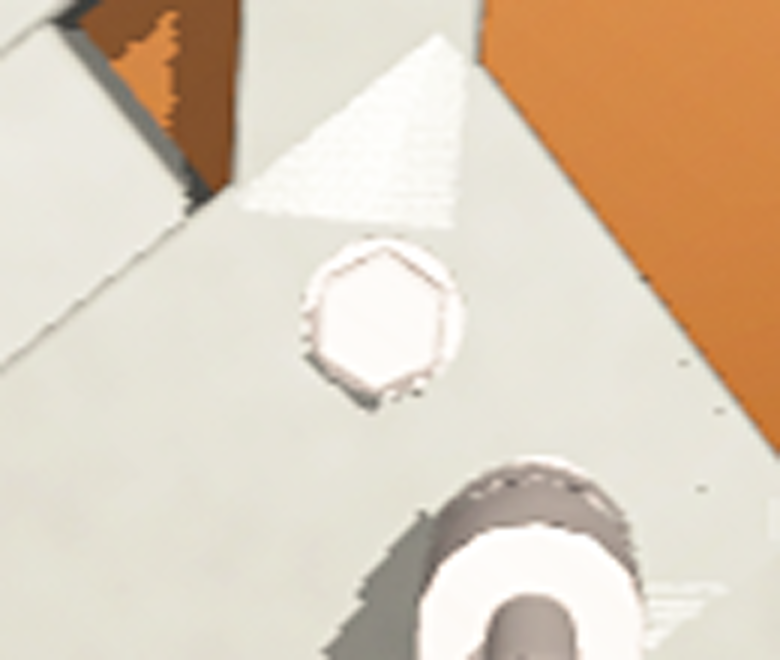

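View pics/w15.png

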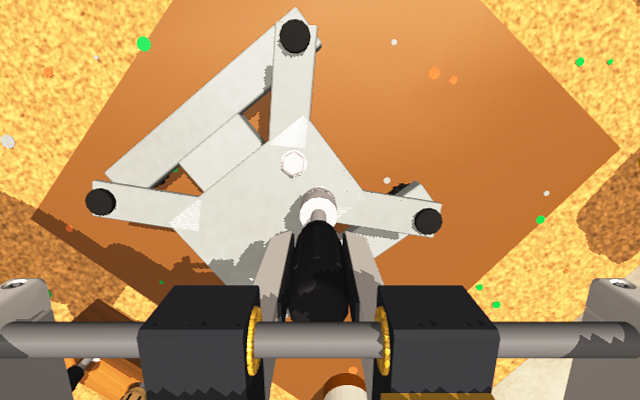

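Run:
```python
import hol
from hol import *
s=observe()
im=cv2.imread("pics/w15.png");big=cv2.resize(im[110:220,230:360],None,fx=6,fy=6,interpolation=cv2.INTER_CUBIC)
for o in (-3.4,-4.2):
    OFF[0]=o
    H=holerel(s,(293.5,163.3),187.7,318.8)
Rm=R.from_quat(s["orientation"]).as_matrix();W=cam("wrist",s)
OFF[0]=-3.8;m=mouth(s);print(m)
sh=np.array([-.9,0])
for P,rr,col in [((m[0],m[1],m[2]),15,(0,0,255)),((*H,115),10.5,(255,0,0)),((m[0],m[1],115),10.5,(0,200,0))]:
    q=(proj(W,np.array(P)+rr*np.c_[np.cos(a),np.sin(a),0*a])+sh-[230,110])*6
    cv2.polylines(big,[q.astype(int)],True,col,1)
cv2.imwrite("pics/w15o.png",big)
```

```text
px shift [-0.6  2. ] tight [503.1  93.7 126. ] hole [542.25  85.28] mouth [541.56  83.11 144.86]
px shift [-0.6  1.1] tight [503.7  93.1 126. ] hole [542.76  84.64] mouth [542.07  82.5  144.86]
[541.81393096  82.80820573 144.85612446]
```

View pics/w15o.png

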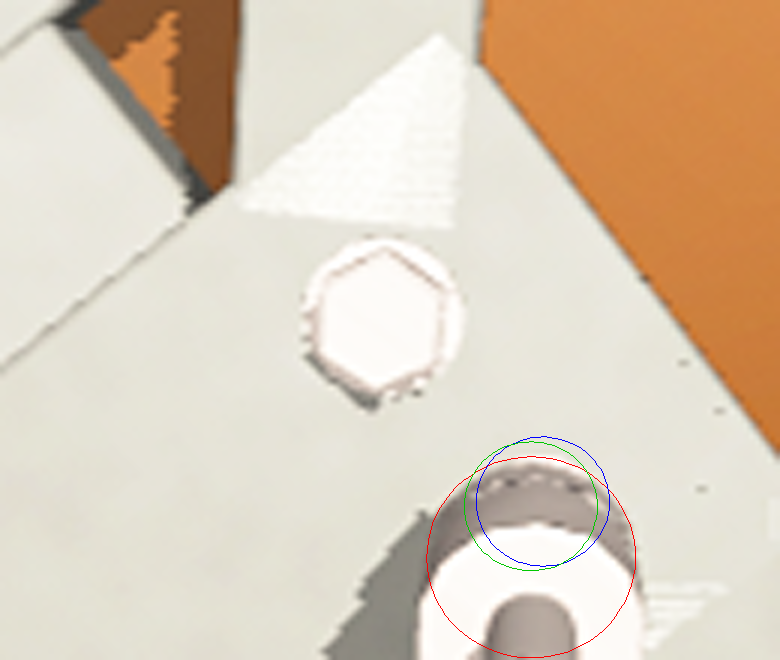

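Run:
```python
from rel import *
print(M.round(4),p["cy"])
for o in(-3.4,-5): print(circ(o,0,127,15)[:,1].min())
```

```text
[[ 1.700000e-03  9.645000e-01  2.640000e-01  7.606260e+01]
 [ 1.000000e+00 -1.800000e-03  4.000000e-04 -1.163500e+00]
 [ 8.000000e-04  2.640000e-01 -9.645000e-01 -1.535056e+02]
 [ 0.000000e+00  0.000000e+00  0.000000e+00  1.000000e+00]] 199.64411789763747
185.67020093426078
187.5058050931849
```

Call:
{"api": "arm_command", "payload": {"moves": [[0,[0.5,0.7,0],[0,0,0]],[0,[0.4,0.7,0.2],[0,0,0]],[0,[0,0,0],[0,0,0]]]}}

```text
t: 21.58
eef_pos: [539.8, 86.8, 271.8]
orientation: [0.422, 0.906, -0.001, -0.0]
contact_force: [1.0, -1.8, 1.0]
width: 27.1
```

```bash
python3 look.py 16;python3 - <<'E'
from h import *
crop(cv2.imread("pics/w16.png"),230,110,130,110,6,"pics/w16d.png")
E
```

```text
21.675 [539.81  86.88 271.73] F [ 1.2  -1.54  0.56] T [-0.384 -0.195  0.093] mouth [541.79  84.11 144.73] axis [0.0016 0.0014 1.    ] j6 -0.697 w 26.8
```

View pics/w16d.png

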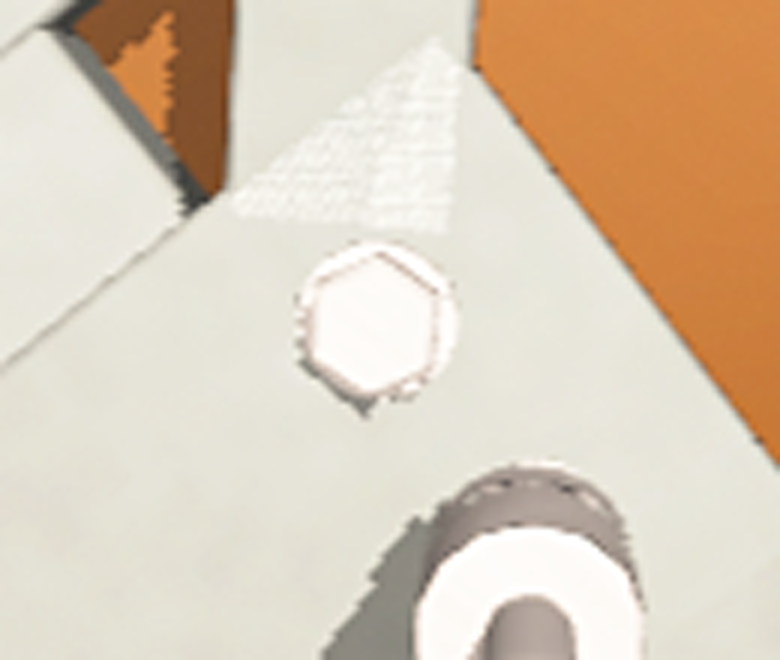

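View pics/s16.png

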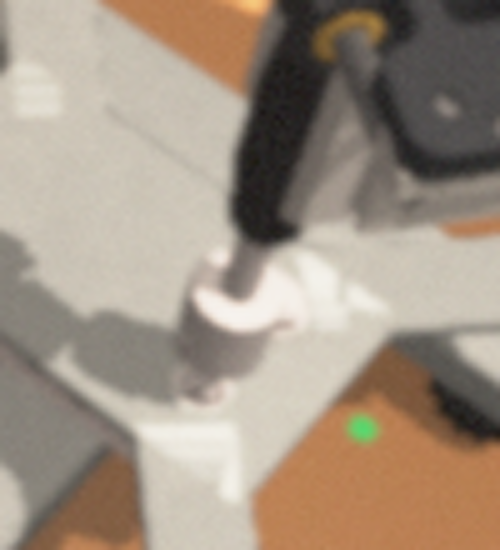

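Run:
```python
from hol import *
s=observe()
H=holerel(s,(292.3,164.),188.2,318.5);print(H-mouth(s)[:2])
for n in ("w15","w16"):
    im=cv2.imread(f"pics/{n}.png");big=cv2.resize(im[165:215,290:350],None,fx=12,fy=12,interpolation=cv2.INTER_CUBIC);cv2.imwrite(f"pics/{n}z.png",big)
```

```text
px shift [-0.9  2.5] tight [502.9  94.2 126. ] hole [542.03  85.77] mouth [541.84  84.21 144.73]
[0.19062314 1.55313306]
```

View pics/w16z.png

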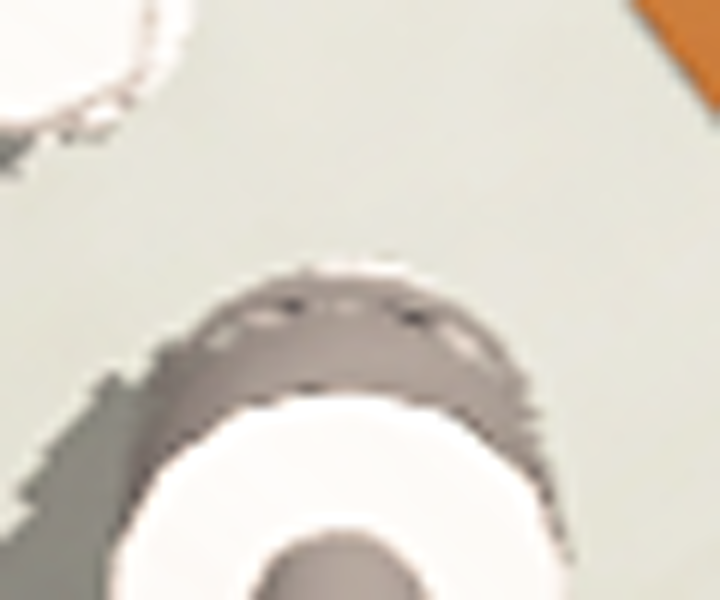

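```bash
cat > fit.py <<'E'
from hol import *
# ring position in tool frame relative to driver axis: draw for candidates, driver upright
def ov(n,mtop,mcol,cands,f,rr=8.2,zr=127+29.8):
    im=cv2.imread(f"pics/{n}.png");big=cv2.resize(im[165:215,290:350],None,fx=12,fy=12,interpolation=cv2.INTER_CUBIC)
    q=circ(OFF[0],0,127,15);sh=np.array([mcol-q[:,0].mean(),mtop-q[:,1].min()])
    d=lambda q,col:cv2.polylines(big,[((q+sh-[290,165]+.5)*12-.5).astype(int)],True,col,1)
    d(q,(0,0,255))
    for (ex,ey),col in cands: d(circ(OFF[0]+ex,ey,zr,rr),col)
    cv2.imwrite(f,big)
E
python3 - <<'E'
from fit import *
# w16 mouth top row: crop12 y=275 -> 
ov("w16",165+275/12-.5,290+342/12-.5,[((0,0),(0,255,0)),((1,1),(255,0,0)),((2,1),(255,0,255))],"pics/f16.png")
ov("w15",165+263/12-.5,290+345/12-.5,[((0,0),(0,255,0)),((1,1),(255,0,0)),((2,1),(255,0,255))],"pics/f15.png")
A=cv2.imread("pics/f16.png")[:400];B=cv2.imread("pics/f15.png")[:400]
cv2.imwrite("pics/f.png",cv2.resize(np.hstack([A[100:,100:600],B[100:,100:600]]),(800,240)))
cv2.imwrite("pics/f16.png",A);cv2.imwrite("pics/f15.png",B)
E
```

```text
(no output)
```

View pics/f16.png

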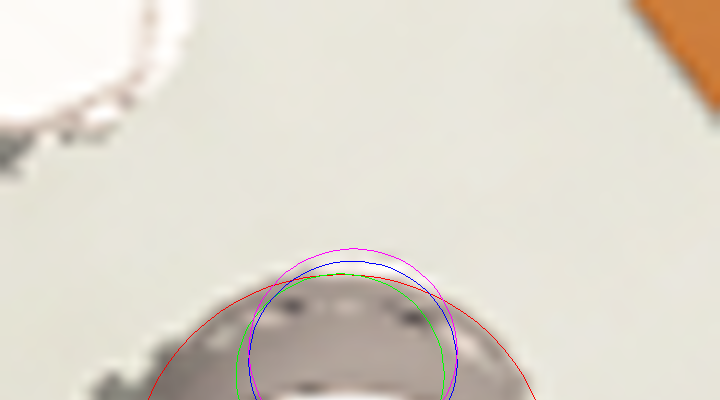

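View pics/f15.png

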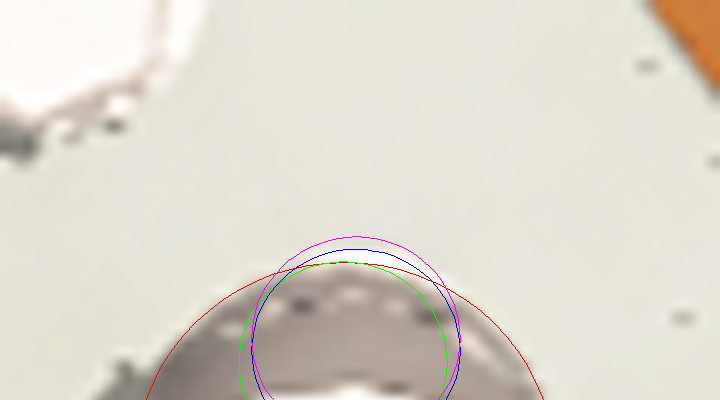

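Call:
{"api": "arm_command", "payload": {"moves": [[0,[0.7,0.7,0],[0,0,0]],[0,[0.6,0.6,0],[0,0,0]],[0,[0,0,0],[0,0,0]]]}}

```text
t: 22.15
eef_pos: [540.0, 88.7, 271.7]
orientation: [0.422, 0.906, -0.001, -0.0]
contact_force: [1.1, -2.9, 1.5]
width: 27.6
```

```bash
python3 look.py 17;python3 - <<'E'
from fit import *
ov("w17",165+275/12-.5,290+342/12-.5,[],"pics/f17.png")
im=cv2.imread("pics/w17.png")
crop(im,230,110,130,110,6,"pics/w17d.png")
E
```

```text
22.25 [540.08  88.81 271.73] F [ 0.89 -3.43  1.68] T [-1.085 -0.051  0.07 ] mouth [542.1   86.05 144.73] axis [0.0013 0.0012 1.    ] j6 -0.693 w 27.26
```

View pics/f17.png

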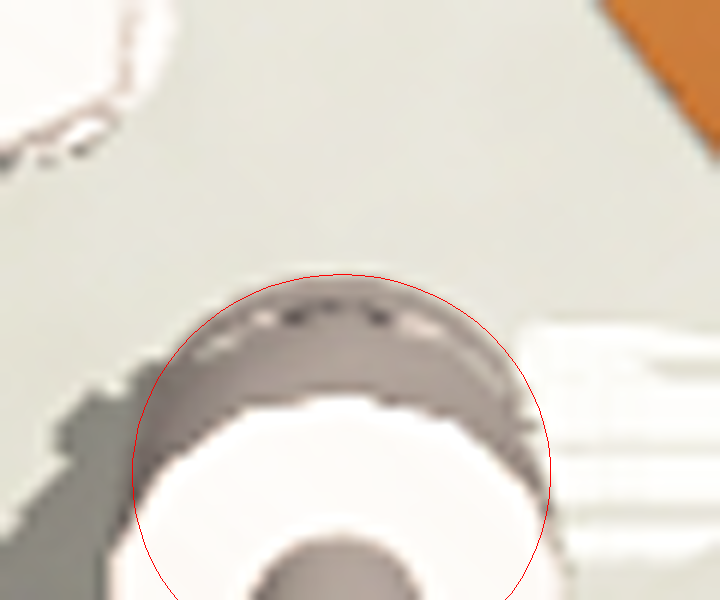

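View pics/w17d.png

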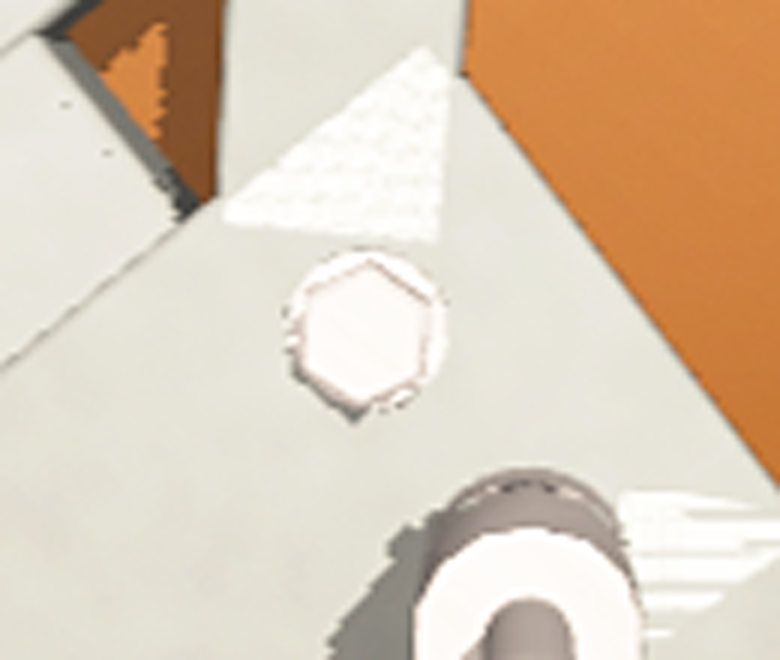

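Run:
```python
from hol import *
s=observe()
H=holerel(s,(291.,165.5),188.3,318.5);print(H-mouth(s)[:2], np.hypot(*(H-mouth(s)[:2])))
Tt=H-40*np.array([np.cos(np.radians(-12.2)),np.sin(np.radians(-12.2))]);print(np.linalg.norm(Tt-mouth(s)[:2]))
```

```text
px shift [-0.9  2.6] tight [503.1  94.5 126. ] hole [542.24  86.01] mouth [542.14  86.17 144.74]
[ 0.10164828 -0.15854234] 0.18832962121533464
39.86736688627906
```

Call:
{"api": "arm_command", "payload": {"moves": [[0,[0,0.48,0],[0,0,5]],[0,[0,0.48,0],[0,0,5]],[0,[0,0.48,0.1],[0,0,5]],[0,[0,0.48,0],[0,0,5]],[0,[0,0.48,0.1],[0,0,5]],[0,[0,0.48,0],[0,0,5]],[0,[0,0,0],[0,0,0]]]}}

```text
t: 23.22
eef_pos: [542.6, 90.3, 271.6]
orientation: [0.642, 0.767, -0.001, -0.0]
contact_force: [-0.2, -2.7, 1.4]
width: 27.3
```

```bash
python3 look.py 18;python3 - <<'E'
from fit import *
im=cv2.imread("pics/w18.png")
crop(im,220,110,130,110,6,"pics/w18d.png")
E
```

```text
23.325 [542.57  90.35 271.59] F [-0.44 -2.9   1.93] T [-1.124  0.087  0.126] mouth [542.99  86.93 144.59] axis [1.3e-03 7.0e-04 1.0e+00] j6 -0.169 w 26.88
```

View pics/w18d.png

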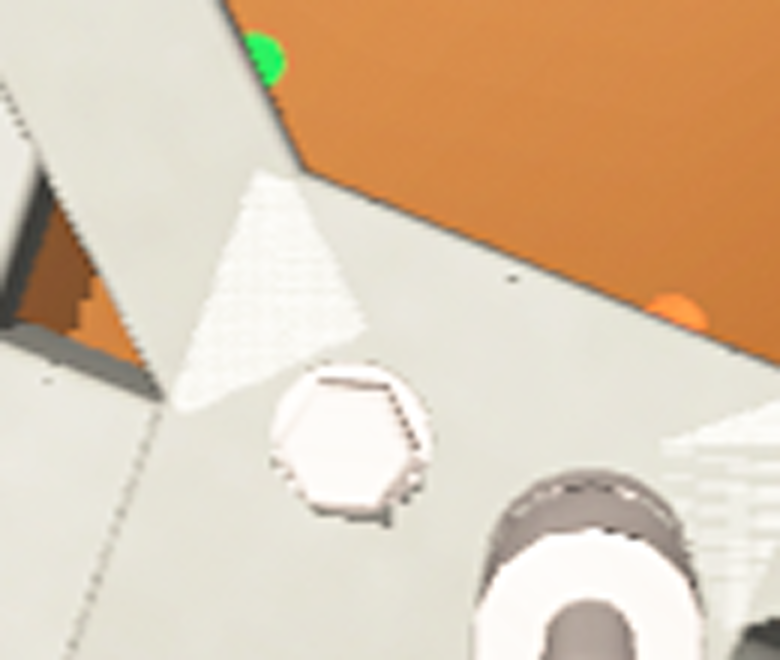

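Run:
```python
from hol import *
s=observe()
for o in (-3.4,-5.5):
    OFF[0]=o
    H=holerel(s,(278.5,184.3),188.5,318.5);d=(H-mouth(s)[:2]);print(d)
Rm=R.from_quat(s["orientation"]).as_matrix();print("tool",Rm.T[:2,:2]@d)
```

```text
px shift [-0.3  3.5] tight [504.9  95.  126. ] hole [543.99  86.53] mouth [543.    86.98 144.56]
[ 0.99448563 -0.44237234]
px shift [-0.3  1.1] tight [505.2  92.8 126. ] hole [544.31  84.33] mouth [543.36  84.91 144.57]
[ 0.94794158 -0.57749906]
tool [-0.73469044  0.83206217]
```

Call:
{"api": "arm_command", "payload": {"moves": [[0,[-0.6,0.8,0],[0,0,0]],[0,[0,0.54,0.1],[0,0,5]],[0,[0,0.54,0],[0,0,5]],[0,[0,0.54,0],[0,0,5]],[0,[0,0.54,0.1],[0,0,5]],[0,[0,0.54,0],[0,0,5]],[0,[0,0.54,0],[0,0,5]],[0,[0,0,0],[0,0,0]]]}}

```text
t: 24.42
eef_pos: [546.1, 90.0, 271.3]
orientation: [0.819, 0.574, -0.001, -0.001]
contact_force: [-2.2, -1.9, 4.1]
width: 27.3
```

```bash
python3 look.py 19;python3 - <<'E'
from fit import *
im=cv2.imread("pics/w19.png")
crop(im,220,110,130,110,6,"pics/w19d.png")
E
```

```text
24.525 [546.21  90.02 271.31] F [-2.08 -2.88  3.8 ] T [-0.993  0.895  0.076] mouth [544.72  86.81 144.32] axis [2.6e-03 1.0e-04 1.0e+00] j6 0.354 w 27.29
```

View pics/w19d.png

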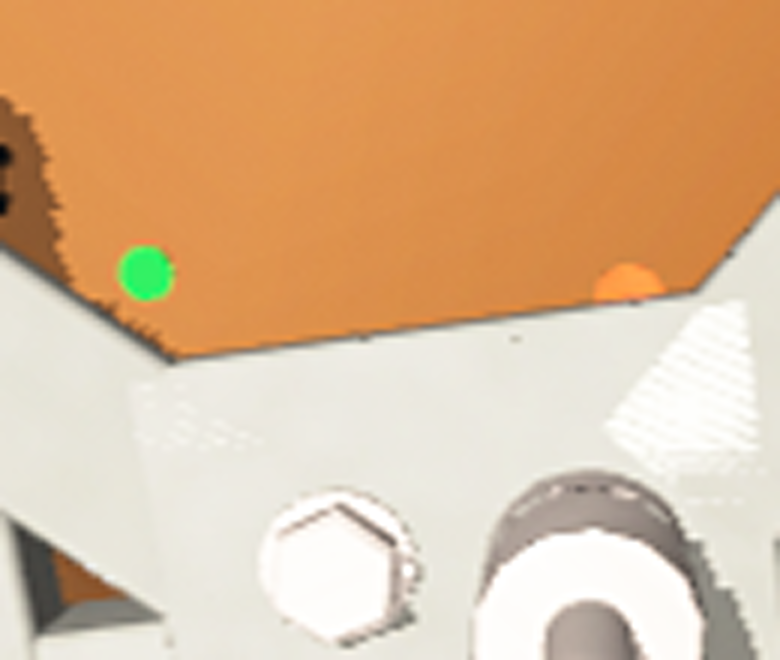

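Run:
```python
from hol import *
s=observe()
Rm=R.from_quat(s["orientation"]).as_matrix()
for o in (-3.4,-6):
    OFF[0]=o
    H=holerel(s,(276.,205.8),188.5,318.5);d=(H-mouth(s)[:2]);print(d,"tool",Rm.T[:2,:2]@d)
```

```text
px shift [0.6 3.8] tight [506.3  94.9 126. ] hole [545.38  86.44] mouth [544.84  86.8  144.29]
[ 0.53830838 -0.36591077] tool [-0.16084963  0.63070799]
px shift [0.6 0.9] tight [505.2  92.2 126. ] hole [544.32  83.79] mouth [543.96  84.36 144.29]
[ 0.36397192 -0.56871172] tool [-0.41087881  0.53580461]
```

Call:
{"api": "arm_command", "payload": {"moves": [[0,[-0.5,0.3,-0.1],[0,0,0]],[0,[0,0.54,0],[0,0,5]],[0,[0,0.54,0],[0,0,5]],[0,[0,0.54,0],[0,0,5]],[0,[0,0.54,0],[0,0,5]],[0,[0,0.54,0],[0,0,5]],[0,[0,0.54,0],[0,0,5]],[0,[0,0,0],[0,0,0]]]}}

```text
t: 25.62
eef_pos: [549.1, 88.0, 271.1]
orientation: [0.939, 0.343, -0.001, -0.001]
contact_force: [-3.5, -1.1, 3.5]
width: 27.0
```

```bash
python3 look.py 20;python3 - <<'E'
from fit import *
im=cv2.imread("pics/w20.png")
crop(im,240,130,130,110,6,"pics/w20d.png")
E
```

```text
25.725 [549.17  87.98 271.21] F [-3.53 -1.4   3.24] T [-0.505  1.224  0.084] mouth [546.29  85.86 144.21] axis [ 2.2e-03 -5.0e-04  1.0e+00] j6 0.873 w 27.37
```

View pics/w20d.png

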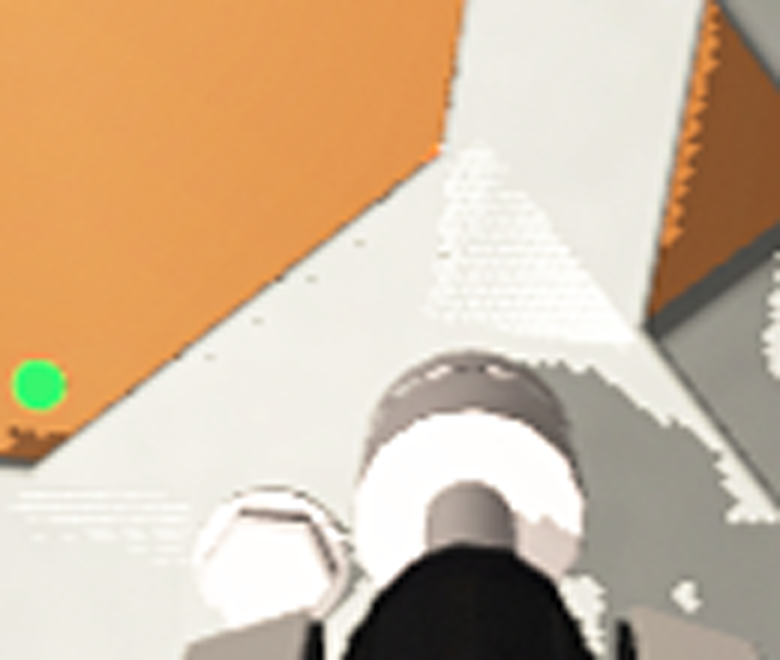

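View pics/s20.png

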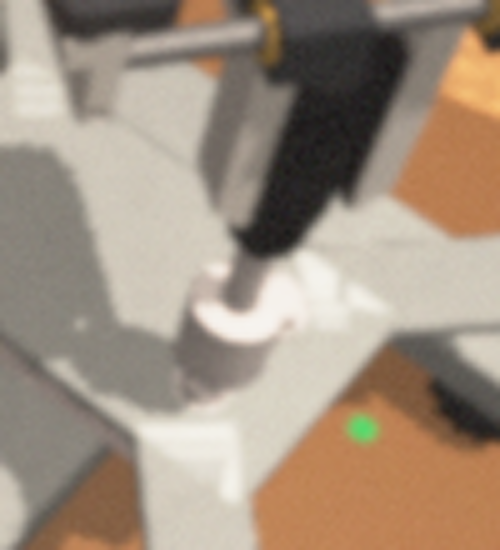

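Run:
```python
from hol import *
s=observe()
Rm=R.from_quat(s["orientation"]).as_matrix()
for o in (-3.4,-6):
    OFF[0]=o
    H=holerel(s,(285,225.2),188.5,318.2);d=(H-mouth(s)[:2]);print(d,"tool",Rm.T[:2,:2]@d)
```

```text
px shift [1.2 3.7] tight [507.8  93.8 126. ] hole [546.9   85.39] mouth [546.34  85.79 144.21]
[ 0.55897454 -0.39891361] tool [0.17055139 0.66520303]
px shift [1.2 0.7] tight [505.5  92.  126. ] hole [544.6   83.55] mouth [544.36  84.11 144.22]
[ 0.24797721 -0.56054791] tool [-0.17144117  0.58848453]
```

Call:
{"api": "arm_command", "payload": {"moves": [[0,[-0.6,0.4,0],[0,0,0]],[0,[0,0,-0.2],[0,0,0]],[0,[0,0,0],[0,0,0]]]}}

```text
t: 26.2
eef_pos: [549.2, 87.3, 271.3]
orientation: [0.94, 0.342, -0.001, -0.001]
contact_force: [-3.5, 1.2, 2.1]
width: 27.5
```

```bash
cat >> look.py <<'E'
Rm=R.from_quat(s["orientation"]).as_matrix();print("F tool",(Rm.T@np.mean(F,0)).round(2))
E
python3 look.py 21;python3 - <<'E'
from fit import *
im=cv2.imread("pics/w21.png")
crop(im,240,130,130,110,6,"pics/w21d.png")
E
```

```text
26.3 [549.18  87.29 271.33] F [-3.48  1.06  1.52] T [0.07  1.227 0.079] mouth [546.37  85.16 144.34] axis [ 1.7e-03 -5.0e-04  1.0e+00] j6 0.873 w 27.37
F tool [-1.98 -3.05 -1.52]
```

View pics/w21d.png

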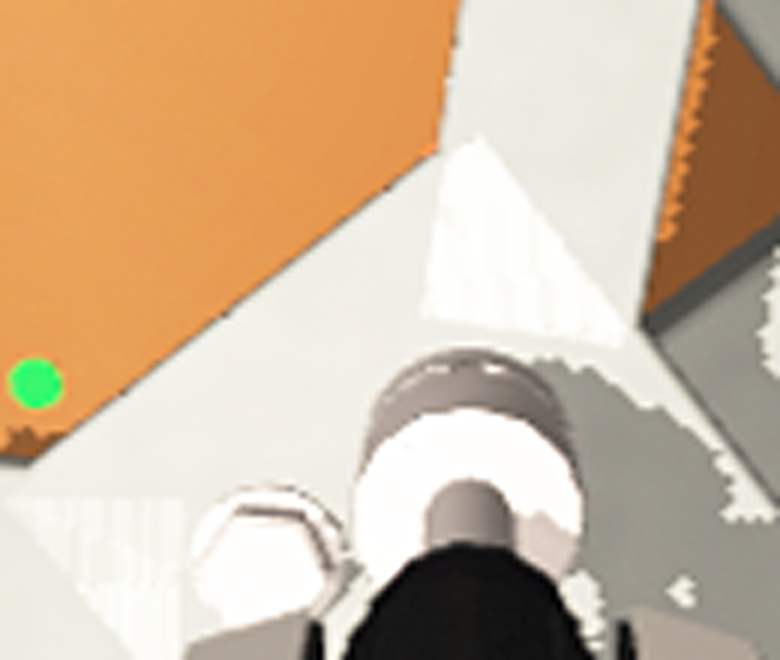

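Call:
{"api": "arm_command", "payload": {"moves": [[0,[-0.4,-0.3,0],[0,0,0]],[0,[0,0,0],[0,0,0]]]}}

```text
t: 26.65
eef_pos: [548.9, 87.1, 271.4]
orientation: [0.94, 0.342, -0.001, -0.0]
contact_force: [-2.4, 0.6, 0.0]
width: 27.4
```

```bash
python3 look.py
```

```text
26.75 [548.86  87.06 271.44] F [-2.64  0.63  0.08] T [0.293 1.053 0.099] mouth [546.1   84.88 144.45] axis [ 1.2e-03 -1.0e-04  1.0e+00] j6 0.873 w 27.25
F tool [-1.62 -2.18 -0.08]
```

Call:
{"api": "arm_command", "payload": {"moves": [[0,[-0.4,-0.4,0],[0,0,0]],[0,[0,0,-0.5],[0,0,0]],[0,[0,0,0],[0,0,0]]]}}

```text
t: 27.18
eef_pos: [548.3, 86.9, 271.6]
orientation: [0.94, 0.342, -0.001, -0.0]
contact_force: [-2.2, 1.2, -3.5]
width: 27.2
```

```bash
python3 look.py
```

```text
27.275 [548.29  86.94 271.67] F [-1.76  1.48 -3.61] T [0.369 0.624 0.073] mouth [545.5   84.71 144.67] axis [1.4e-03 3.0e-04 1.0e+00] j6 0.873 w 27.91
F tool [-0.39 -2.26  3.61]
```

Call:
{"api": "arm_command", "payload": {"moves": [[0,[-0.2,-0.8,0],[0,0,-4]],[0,[0,0,0],[0,0,0]]]}}

```text
t: 27.58
eef_pos: [548.0, 87.2, 272.2]
orientation: [0.927, 0.375, -0.0, 0.0]
contact_force: [-1.5, 0.5, -2.7]
width: 27.4
```

```bash
python3 look.py
```

```text
27.675 [547.99  87.26 272.25] F [-1.08  0.85 -3.11] T [0.201 0.388 0.013] mouth [545.51  84.82 145.25] axis [2.e-04 6.e-04 1.e+00] j6 0.806 w 26.88
F tool [-0.18 -1.36  3.11]
```

Call:
{"api": "arm_command", "payload": {"moves": [[0,[0,-0.3,-1.5],[0,0,0]],[0,[0,0,-2],[0,0,0]],[0,[0,0,0],[0,0,0]]]}}

```text
t: 28.1
eef_pos: [547.8, 87.5, 276.3]
orientation: [0.927, 0.375, -0.0, 0.0]
contact_force: [-1.3, 1.2, -2.3]
width: 27.6
```

```bash
python3 look.py
```

```text
28.2 [547.79  87.5  276.14] F [-1.29  0.62 -1.91] T [ 0.061  0.285 -0.   ] mouth [545.35  85.05 149.14] axis [-0.e+00  6.e-04  1.e+00] j6 0.805 w 27.28
F tool [-0.5  -1.34  1.91]
```

Call:
{"api": "arm_command", "payload": {"moves": [[0,[-0.2,-0.4,-1],[0,0,0]],[0,[0,0,-2.5],[0,0,0]],[0,[0,0,0],[0,0,0]]]}}

```text
t: 28.62
eef_pos: [547.4, 87.7, 279.6]
orientation: [0.927, 0.375, -0.0, 0.0]
contact_force: [0.2, 0.2, -2.2]
width: 27.2
```

```bash
python3 look.py
```

```text
28.725 [547.14  87.71 279.28] F [ 0.48  0.06 -1.88] T [-0.079  0.108  0.002] mouth [544.6   85.29 152.29] axis [7.e-04 5.e-04 1.e+00] j6 0.805 w 27.72
F tool [0.39 0.3  1.88]
```

Call:
{"api": "arm_command", "payload": {"moves": [[0,[0,0,-3],[0,0,0]],[0,[0,0,-10],[0,0,0]],[0,[0,0,-15],[0,0,0]],[0,[20,20,0],[0,0,0]],[0,[20,20,0],[0,0,0]],[0,[0,0,0],[0,0,0]],[0,[0,0,0],[0,0,0]]]}}

```text
t: 29.65
eef_pos: [603.2, 86.9, 307.5]
orientation: [0.927, 0.375, -0.001, -0.0]
contact_force: [-0.7, 0.1, -1.5]
width: 26.9
```

```bash
python3 look.py 22
```

```text
29.75 [602.94  86.97 307.56] F [-0.03 -0.24 -1.92] T [-0.05   0.112 -0.038] mouth [600.36  84.56 180.56] axis [1.1e-03 4.0e-04 1.0e+00] j6 0.803 w 27.42
F tool [-0.19  0.15  1.92]
```

View pics/w22.png

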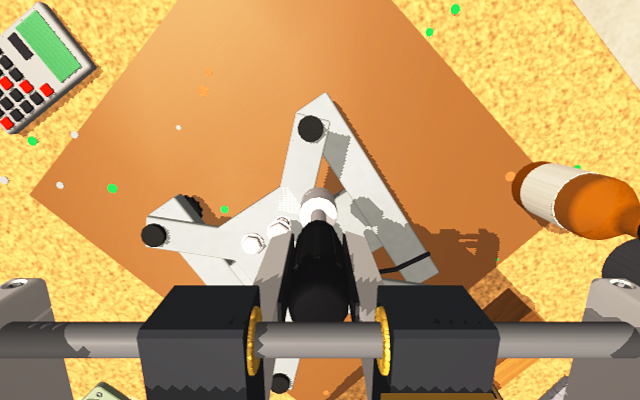

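View pics/s22.png

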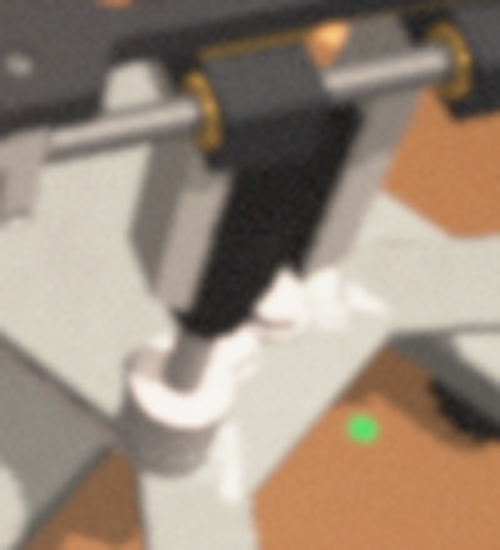

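Call:
{"api": "arm_command", "payload": {"moves": [[0,[-16,-8.5,0],[0,0,-10.4]],[0,[-14.2,-11.2,0],[0,0,-10.4]],[0,[0,0,0],[0,0,-10.5]],[0,[0,0,0],[0,0,-10.5]],[0,[0,0,0],[0,0,-10.5]],[0,[0,0,0],[0,0,-10.5]],[0,[0,0,0],[0,0,-10.5]],[0,[0,0,0],[0,0,-10.5]],[0,[0,0,0],[0,0,-10.5]],[0,[0,0,0],[0,0,-10.5]],[0,[0,0,0],[0,0,-10.5]],[0,[0,0,0],[0,0,-10.5]],[0,[0,0,0],[0,0,-10.3]],[0,[0,0,4],[0,0,0]],[0,[0,0,0],[0,0,0]],[0,[0,0,0],[0,0,0]]]}}

```text
t: 31.85
eef_pos: [568.7, 76.8, 303.1]
orientation: [-0.001, 1.0, -0.0, -0.001]
contact_force: [0.0, -0.6, -1.8]
width: 27.4
```

```bash
python3 look.py 23
python3 - <<'E'
from h import *
print(observe()["orientation"],observe()["joints"])
crop(cv2.imread("pics/w23.png"),270,60,130,110,6,"pics/w23d.png")
E
```

```text
31.95 [568.84  76.81 303.18] F [ 0.26 -0.37 -1.69] T [ 0.025 -0.025 -0.011] mouth [572.12  76.77 176.18] axis [1.e-03 4.e-04 1.e+00] j6 -1.589 w 27.21
F tool [-0.26 -0.37  1.69]
[-1.04052470e-03  9.99999335e-01 -1.84820852e-04 -4.61958254e-04] [-1.63590600e-02  1.58778119e-01  1.44784520e+00 -3.85895785e-04
  1.53588669e+00 -1.58922279e+00]
```

View pics/w23c.png

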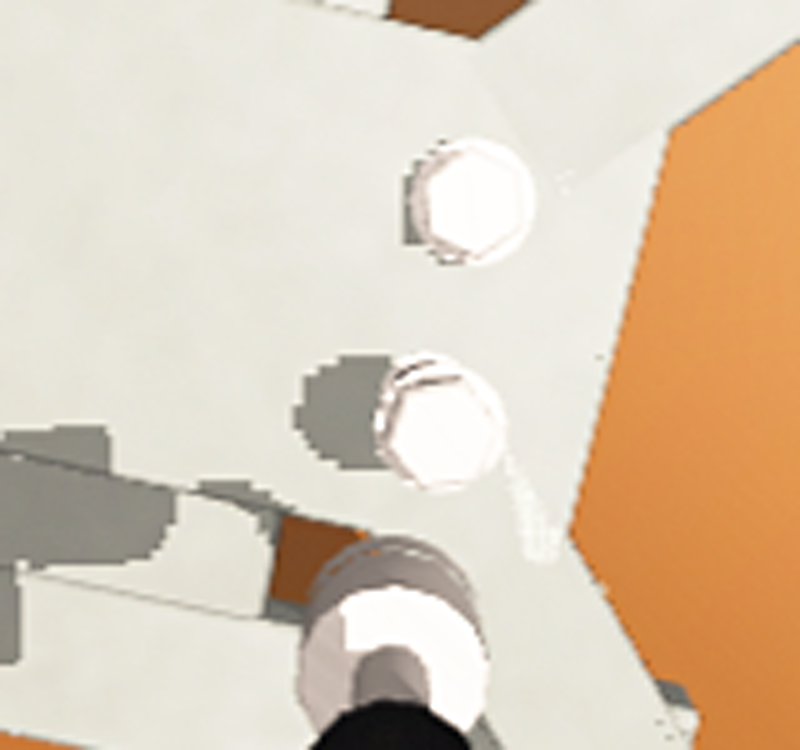

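View pics/s23.png

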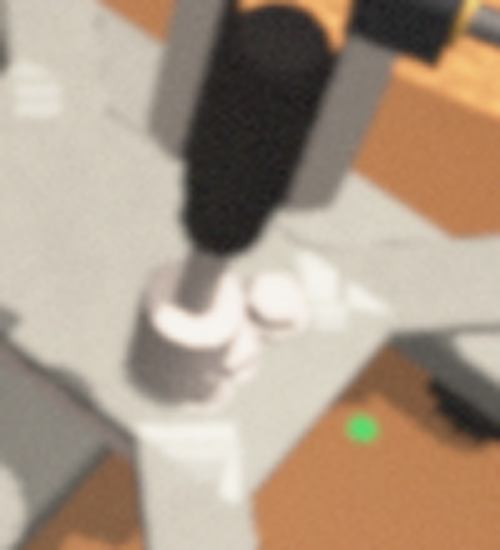

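Run:
```python
from h import *
crop(cv2.imread("pics/w23.png"),305,95,60,90,8,"pics/w23e.png")
```

```text
(no output)
```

View pics/w23e.png

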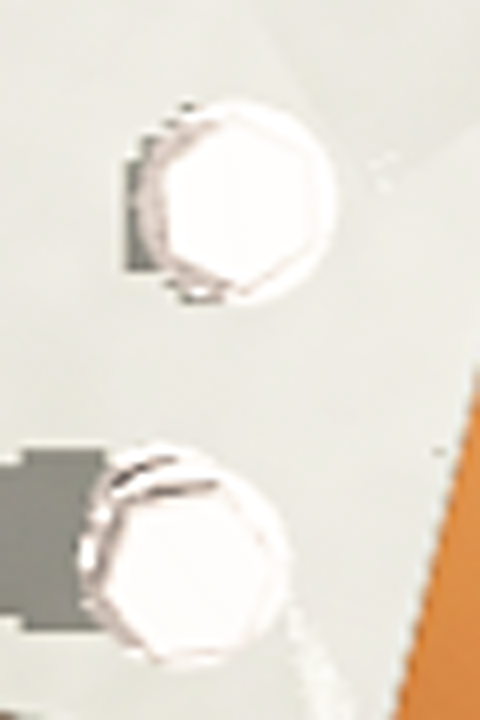

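```bash
cat > lean.py <<'E'
from rel import *
def lean(s,lo,ti,zh=152.4,ang=(-12.2,),shs=((0,0),(-1,2),(-1,4))):
    for sh in shs:
        W=cam("wrist",s);L=onz(W,np.array(lo)-sh,zh);T=onz(W,np.array(ti)-sh,126)
        for g in ang:
            t=np.radians(g);H=T[:2]+40*np.array([np.cos(t),np.sin(t)]);d=L[:2]-H
            print(sh,g,"head",L.round(1),"tight",T.round(1),"lean mm",d.round(2),"deg",np.degrees(np.arctan(d/51.5)).round(2))
E
python3 - <<'E'
from lean import *
lean(observe(),(328.4,166.1),(334.75,120.6))
E
```

```text
(0, 0) -12.2 head [543.1  84.8 152.4] tight [503.8  91.1 126. ] lean mm [0.17 2.11] deg [0.19 2.34]
(-1, 2) -12.2 head [541.2  85.7 152.4] tight [501.9  92.  126. ] lean mm [0.2  2.07] deg [0.22 2.3 ]
(-1, 4) -12.2 head [539.4  85.6 152.4] tight [500.1  92.  126. ] lean mm [0.22 2.08] deg [0.25 2.31]
```

Run:
```python
from lean import *
s=observe();W=cam("wrist",s);T=onz(W,(334.75,120.6),126)
im=cv2.resize(cv2.imread("pics/w23.png")[95:185,305:365],None,fx=8,fy=8,interpolation=cv2.INTER_CUBIC)
t=np.radians(-12.2);H=T[:2]+40*np.array([np.cos(t),np.sin(t)])
def d(P,r,col):
    q=(proj(W,np.array(P)+r*np.c_[np.cos(a),np.sin(a),0*a])-[305,95]+.5)*8-.5;cv2.polylines(im,[q.astype(int)],True,col,1)
d((*H,115),8.2,(0,200,0));d((*H,115),5.5,(0,200,0));d((*H,152.4),9.5,(255,0,0));d((*H,144),12,(255,0,255))
cv2.imwrite("pics/w23o.png",im)
```

```text
(no output)
```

View pics/w23o.png

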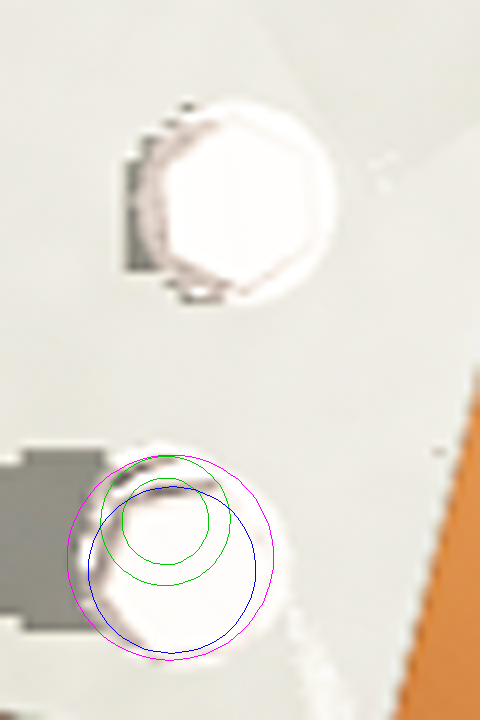

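Run:
```python
from hol import *
s=observe();Rm=R.from_quat(s["orientation"]).as_matrix()
for o in (-3.4,-6):
    OFF[0]=o
    q=circ(o,0,127,15);sh=np.array([318.8-q[:,0].mean(),187.4-q[:,1].min()])
    W=cam("wrist",s);L=onz(W,np.array((328.4,166.1))-sh,152.4);T=onz(W,np.array((334.75,120.6))-sh,126);print(o,sh,"head-mouth",(L-mouth(s)).round(2),"tight-mouth",(T-mouth(s)).round(2))
```

```text
-3.4 [-0.6701226   0.21146933] head-mouth [-29.3    8.65 -23.8 ] tight-mouth [-68.57  15.02 -50.2 ]
-6 [-0.66163191 -2.76218049] head-mouth [-29.17   8.67 -23.8 ] tight-mouth [-68.41  15.05 -50.2 ]
```

Call:
{"api": "arm_command", "payload": {"moves": [[0,[0,25,0],[0,0,0]],[0,[10,16.7,0],[0,0,0]],[0,[19.2,0,8],[0,0,0]],[0,[0,0,15],[0,0,0]],[0,[0,0,5],[0,0,0]],[0,[0,0,0],[0,0,0]],[0,[0,0,0],[0,0,0]]]}}

```text
t: 32.92
eef_pos: [540.1, 118.2, 275.4]
orientation: [-0.001, 1.0, -0.0, -0.0]
contact_force: [-0.1, -0.9, -1.9]
width: 27.0
```

```bash
python3 look.py 24
python3 - <<'E'
from h import *
crop(cv2.imread("pics/w24.png"),230,110,130,110,6,"pics/w24d.png")
E
```

```text
33.025 [540.09 118.25 275.63] F [ 0.15 -0.23 -1.58] T [ 0.072  0.015 -0.027] mouth [543.49 118.21 148.63] axis [1.e-04 4.e-04 1.e+00] j6 -1.514 w 27.5
F tool [-0.15 -0.23  1.58]
```

View pics/w24d.png

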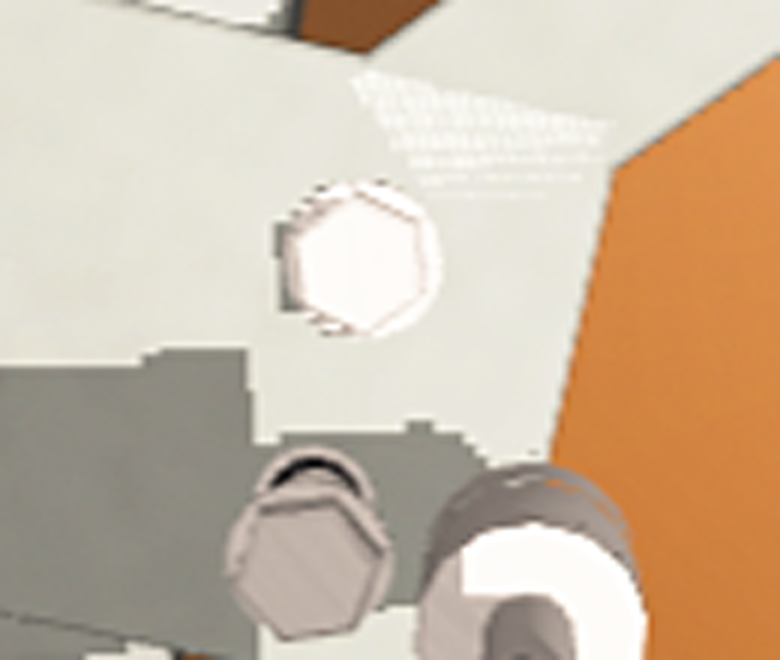

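Run:
```python
from h import *
crop(cv2.imread("pics/w24.png"),262,135,50,85,9,"pics/w24e.png")
```

```text
(no output)
```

View pics/w24e.png

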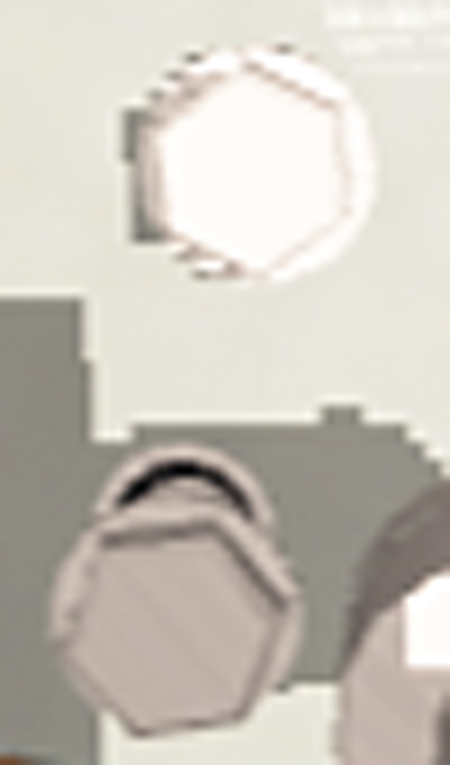

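Run:
```python
from lean import *
s=observe()
lean(s,(281.3,204.7),(290.3,153.7),shs=((0,0),(-.7,1),(-.7,3)))
for sh in ((0,0),(-.7,1),(-.7,3)):
    W=cam("wrist",s);H=onz(W,np.array((282.5,194.0))-sh,115);L=onz(W,np.array((281.3,204.7))-sh,152.4);print("ring",H.round(2),"lean",(L-H)[:2].round(2))
```

```text
(0, 0) -12.2 head [542.8  85.8 152.4] tight [502.9  92.1 126. ] lean mm [0.78 2.2 ] deg [0.86 2.45]
(-0.7, 1) -12.2 head [541.9  86.4 152.4] tight [502.   92.7 126. ] lean mm [0.78 2.18] deg [0.87 2.42]
(-0.7, 3) -12.2 head [540.1  86.5 152.4] tight [500.2  92.7 126. ] lean mm [0.8  2.19] deg [0.89 2.43]
ring [542.93  83.02 115.  ] lean [-0.16  2.79]
ring [541.94  83.72 115.  ] lean [-0.06  2.71]
ring [539.97  83.76 115.  ] lean [0.15 2.71]
```

Call:
{"api": "arm_command", "payload": {"moves": [[0,[0,-2,1],[0,0,0]],[0,[0,-2.5,0],[0,0,0]],[0,[0,-1,0],[0,0,0]],[0,[0,0,0],[0,0,0]]]}}

```text
t: 33.62
eef_pos: [539.5, 112.8, 274.2]
orientation: [-0.001, 1.0, -0.0, -0.001]
contact_force: [-1.1, -0.4, -0.4]
width: 27.0
```

```bash
python3 look.py
```

```text
33.725 [539.51 112.88 274.15] F [-0.38 -0.23 -1.91] T [ 0.027 -0.002 -0.015] mouth [542.78 112.84 147.15] axis [1.1e-03 4.0e-04 1.0e+00] j6 -1.524 w 27.44
F tool [ 0.38 -0.23  1.91]
```

Call:
{"api": "arm_command", "payload": {"moves": [[0,[0,-1,0],[0,0,0]],[0,[0,0,0],[0,0,0]]]}}

```text
t: 34.02
eef_pos: [539.5, 112.0, 274.2]
orientation: [-0.001, 1.0, -0.0, -0.001]
contact_force: [1.0, 0.0, -2.3]
width: 27.3
```

```bash
python3 look.py
```

```text
34.125 [539.52 111.99 274.16] F [ 0.33  0.26 -2.42] T [ 0.175 -0.001  0.004] mouth [542.78 111.98 147.16] axis [1.e-03 2.e-04 1.e+00] j6 -1.526 w 27.49
F tool [-0.34  0.26  2.42]
```

Call:
{"api": "arm_command", "payload": {"moves": [[0,[0,-1,0],[0,0,0]],[0,[0,0,0],[0,0,0]]]}}

```text
t: 34.42
eef_pos: [539.5, 111.3, 274.2]
orientation: [-0.001, 1.0, 0.0, -0.0]
contact_force: [0.3, 1.9, -2.4]
width: 27.3
```

```bash
python3 look.py
```

```text
34.525 [539.53 111.25 274.21] F [ 0.33  1.58 -1.93] T [ 0.567 -0.035 -0.022] mouth [542.8  111.31 147.2 ] axis [ 1.e-03 -4.e-04  1.e+00] j6 -1.528 w 27.26
F tool [-0.34  1.58  1.93]
```

Call:
{"api": "arm_command", "payload": {"moves": [[0,[0,-0.8,0],[0,0,0]],[0,[0,-0.8,0],[0,0,0]],[0,[0,0,0],[0,0,0]]]}}

```text
t: 34.95
eef_pos: [539.6, 109.3, 274.3]
orientation: [-0.001, 1.0, -0.0, -0.0]
contact_force: [-0.7, 2.5, -1.4]
width: 27.1
```

```bash
python3 look.py 25
python3 - <<'E'
from h import *
crop(cv2.imread("pics/w25.png"),270,135,60,85,9,"pics/w25e.png")
E
```

```text
35.05 [539.56 109.26 274.22] F [-0.75  2.02 -1.43] T [ 0.592  0.024 -0.015] mouth [542.84 109.22 147.22] axis [9.e-04 4.e-04 1.e+00] j6 -1.53 w 27.1
F tool [0.75 2.02 1.43]
```

View pics/w25e.png

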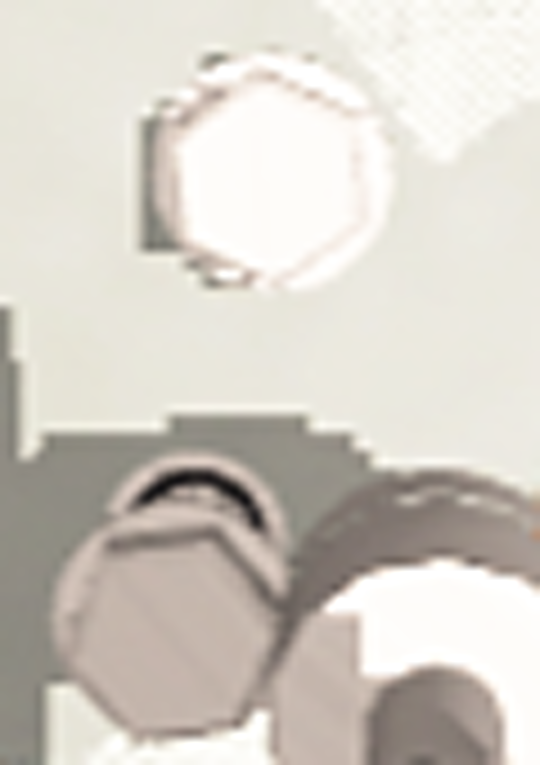

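```bash
cat >> lean.py <<'E'
def ring(s,lo,ri,shs=((0,0),(-.7,1))):
    for sh in shs:
        W=cam("wrist",s);H=onz(W,np.array(ri)-sh,115);L=onz(W,np.array(lo)-sh,152.4);print("ring",H.round(2),"lean",(L-H)[:2].round(2))
E
python3 - <<'E'
from lean import *
s=observe()
lean(s,(289.35,205.2),(299.8,154.6),shs=((0,0),(-.7,1)));ring(s,(289.35,205.2),(291.9,195.2))
E
```

```text
(0, 0) -12.2 head [542.4  83.7 152.4] tight [503.1  91.6 126. ] lean mm [0.23 0.6 ] deg [0.25 0.67]
(-0.7, 1) -12.2 head [541.5  84.3 152.4] tight [502.2  92.2 126. ] lean mm [0.24 0.58] deg [0.26 0.64]
ring [543.3   83.07 115.  ] lean [-0.91  0.66]
ring [542.31  83.75 115.  ] lean [-0.81  0.58]
```

Call:
{"api": "arm_command", "payload": {"moves": [[0,[0,-0.6,0],[0,0,0]],[0,[0,0,0],[0,0,0]],[0,[0,2,0],[0,0,0]],[0,[0,4,0],[0,0,0]],[0,[0,4,0],[0,0,0]],[0,[0,0,0],[0,0,0]],[0,[0,0,0],[0,0,0]]]}}

```text
t: 36.02
eef_pos: [539.5, 118.7, 274.1]
orientation: [-0.001, 1.0, -0.0, -0.001]
contact_force: [-0.4, -0.2, -2.3]
width: 27.4
```

```bash
python3 look.py 26
python3 - <<'E'
from h import *
crop(cv2.imread("pics/w26.png"),255,135,60,85,9,"pics/w26e.png")
E
```

```text
36.125 [539.52 118.6  274.14] F [-0.1  -0.42 -2.05] T [ 0.05  -0.007 -0.008] mouth [542.79 118.54 147.14] axis [1.e-03 6.e-04 1.e+00] j6 -1.513 w 27.06
F tool [ 0.1  -0.42  2.05]
```

View pics/w26e.png

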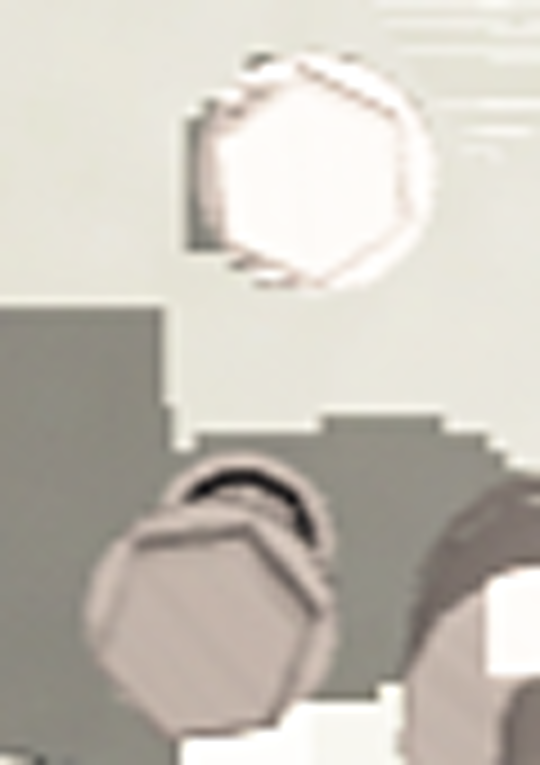

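Run:
```python
from lean import *
s=observe()
lean(s,(278.2,205.1),(289.5,154.6),shs=((0,0),(-.7,1)));ring(s,(278.2,205.1),(282.3,195.3))
```

```text
(0, 0) -12.2 head [542.3  83.6 152.4] tight [503.   91.7 126. ] lean mm [0.13 0.35] deg [0.15 0.39]
(-0.7, 1) -12.2 head [541.4  84.2 152.4] tight [502.1  92.3 126. ] lean mm [0.14 0.32] deg [0.16 0.36]
ring [543.37  83.19 115.  ] lean [-1.1   0.39]
ring [542.38  83.89 115.  ] lean [-0.99  0.31]
```

Call:
{"api": "arm_command", "payload": {"moves": [[0,[0,0,-10],[0,0,0]],[0,[0,0,-20],[0,0,0]],[0,[-1.2,-20,0],[0,0,0]],[0,[-1.3,-48.6,0],[0,0,0]],[0,[0,0,0],[0,0,10]],[0,[0,0,0],[0,0,10]],[0,[0,0,0],[0,0,10]],[0,[0,0,0],[0,0,10]],[0,[0,0,0],[0,0,10]],[0,[0,0,0],[0,0,10]],[0,[0,0,0],[0,0,10]],[0,[0,0,0],[0,0,10]],[0,[0,0,0],[0,0,10]],[0,[0,0,0],[0,0,0]],[0,[0,0,0],[0,0,0]]]}}

```text
t: 38.1
eef_pos: [542.0, 49.4, 303.9]
orientation: [0.706, 0.709, -0.001, -0.0]
contact_force: [1.1, 0.3, -2.0]
width: 27.1
```

```bash
python3 look.py 27
python3 - <<'E'
from h import *
im=cv2.imread("pics/w27.png")
s=observe();u=proj(cam("wrist",s),[[542,84,152]])[0];v=proj(cam("wrist",s),[[503,92,126]])[0];print(u,v)
x0=int(min(u[0],v[0])-25);y0=int(max(min(u[1],v[1])-30,0));print(x0,y0)
crop(im,x0,y0,90,65,8.5,"pics/w27e.png")
E
```

```text
38.2 [542.17  49.7  304.05] F [ 0.22  0.1  -2.12] T [-0.065  0.063  0.008] mouth [542.03  46.23 177.05] axis [1.2e-03 6.0e-04 1.0e+00] j6 -0.071 w 26.9
F tool [0.1  0.22 2.12]
[318.71482769 154.28685161] [278.56081485 142.18875059]
253 112
```

View pics/w27e.png

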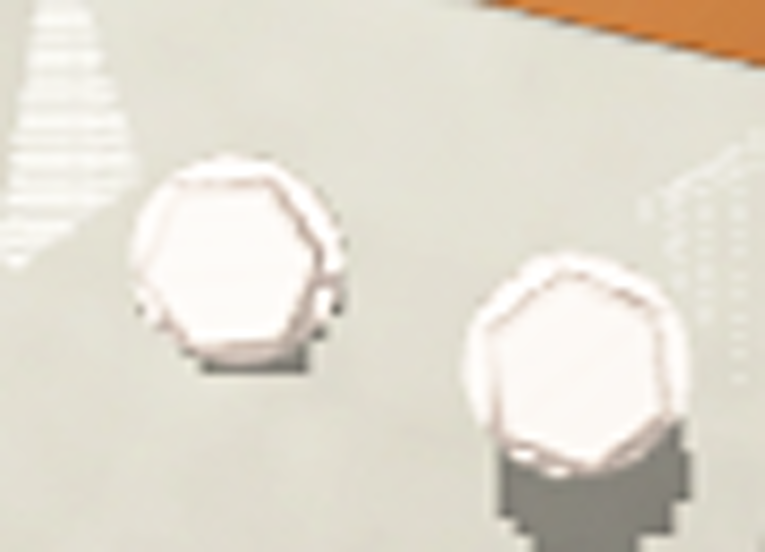

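Run:
```python
from lean import *
s=observe()
lean(s,(321.06,155.8),(280.2,142.8),shs=((0,0),(-.7,1),(-.7,3)))
```

```text
(0, 0) -12.2 head [544.1  82.7 152.4] tight [504.6  91.4 126. ] lean mm [ 0.45 -0.27] deg [ 0.5 -0.3]
(-0.7, 1) -12.2 head [544.7  83.6 152.4] tight [505.3  92.4 126. ] lean mm [ 0.37 -0.33] deg [ 0.41 -0.36]
(-0.7, 3) -12.2 head [544.7  85.4 152.4] tight [505.3  94.3 126. ] lean mm [ 0.31 -0.44] deg [ 0.35 -0.49]
```

Call:
{"api": "arm_command", "payload": {"moves": [[0,[-10,0,0],[0,0,-10]],[0,[-10,0,0],[0,0,-10]],[0,[0,0,0],[0,0,-10]],[0,[0,0,0],[0,0,-10]],[0,[0,0,0],[0,0,-10]],[0,[0,0,0],[0,0,-10]],[0,[0,0,0],[0,0,-10]],[0,[0,0,0],[0,0,-10]],[0,[0,0,0],[0,0,-10]],[0,[-11,-40,0],[0,0,0]],[0,[-13,-55,0],[0,0,0]],[0,[-13,-55,0],[0,0,0]],[0,[-13,-55,0],[0,0,0]],[0,[-13,-55,0],[0,0,0]],[0,[-12,-40,0],[0,0,0]],[0,[0,-12,0],[0,0,0]],[0,[0,0,0],[0,0,0]],[0,[0,0,0],[0,0,0]]]}}

```text
t: 40.55
eef_pos: [619.8, -279.9, 304.4]
orientation: [-0.002, 1.0, 0.0, -0.001]
contact_force: [-0.5, 0.6, -2.0]
width: 27.2
```

```bash
python3 look.py 28
python3 - <<'E'
from h import *
im=cv2.imread("pics/w28.png");crop(im,220,150,200,190,4,"pics/w28c.png");print(observe()["orientation"].round(4))
E
```

```text
40.65 [ 619.92 -279.88  304.65] F [-0.09  0.38 -2.32] T [ 0.045  0.005 -0.026] mouth [ 623.23 -279.89  177.65] axis [8.e-04 2.e-04 1.e+00] j6 -2.126 w 27.25
F tool [0.09 0.38 2.32]
[-2.1e-03  1.0e+00 -2.0e-04 -3.0e-04]
```

View pics/w28c.png

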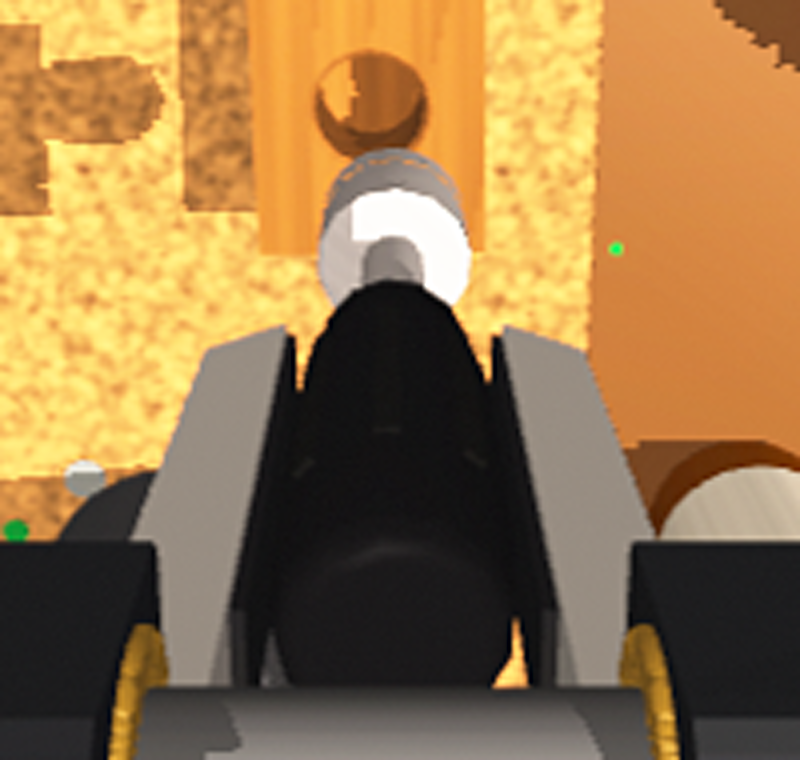

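Call:
{"api": "arm_command", "payload": {"moves": [[0,[-1.3,-7,20],[0,0,0]],[0,[0,0,40],[0,0,0]],[0,[0,0,30],[0,0,0]],[0,[0,0,12],[0,0,0]],[0,[0,0,0],[0,0,0]],[0,[0,0,0],[0,0,0]]]}}

```text
t: 41.5
eef_pos: [621.9, -289.2, 203.9]
orientation: [-0.001, 1.0, -0.001, 0.001]
contact_force: [-0.4, -0.3, -1.8]
width: 27.2
```

```bash
python3 look.py 29
python3 - <<'E'
from h import *
im=cv2.imread("pics/w29.png");crop(im,270,150,100,90,8,"pics/w29c.png")
E
```

```text
41.6 [ 622.03 -289.21  204.36] F [-0.15  0.31 -1.87] T [-0.016  0.003  0.005] mouth [ 625.7  -289.5    77.36] axis [-0.0021  0.0023  1.    ] j6 -2.134 w 27.33
F tool [0.16 0.32 1.87]
```

View pics/w29c.png

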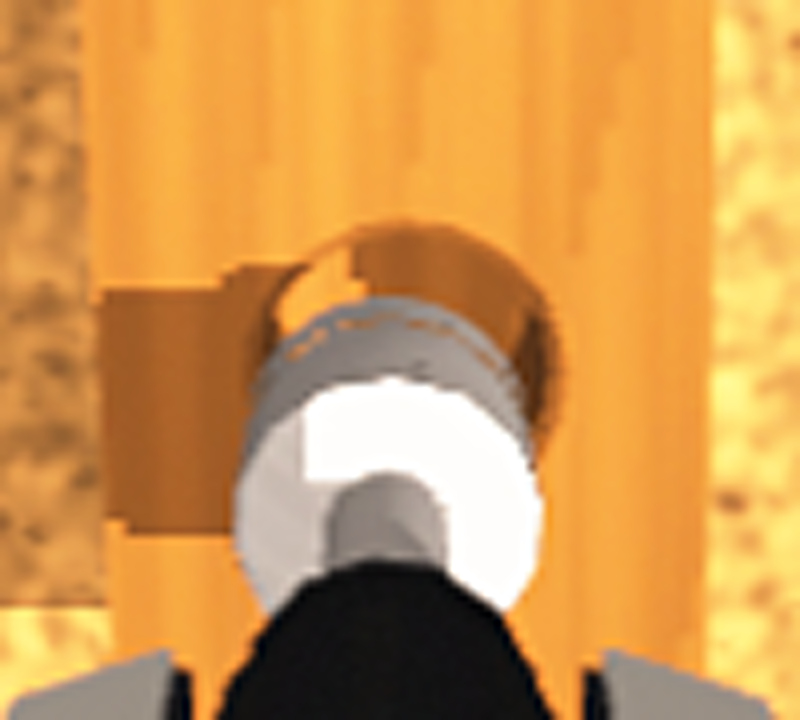

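Call:
{"api": "arm_command", "payload": {"moves": [[0,[0.8,2.2,0],[0,0,0]],[0,[0,0,8],[0,0,0]],[0,[0,0,0],[0,0,0]],[0,[0,0,0],[0,0,0]]]}}

```text
t: 42.2
eef_pos: [620.0, -286.3, 193.8]
orientation: [-0.001, 1.0, -0.0, -0.001]
contact_force: [-0.7, 0.3, -2.3]
width: 27.4
```

```bash
python3 look.py 30
python3 - <<'E'
from h import *
im=cv2.imread("pics/w30.png");crop(im,270,150,100,90,8,"pics/w30c.png")
E
```

```text
42.3 [ 620.25 -286.44  194.23] F [-0.3   0.09 -2.26] T [0.027 0.001 0.004] mouth [ 623.53 -286.49   67.22] axis [1.e-03 5.e-04 1.e+00] j6 -2.132 w 27.51
F tool [0.3  0.09 2.26]
```

View pics/w30c.png

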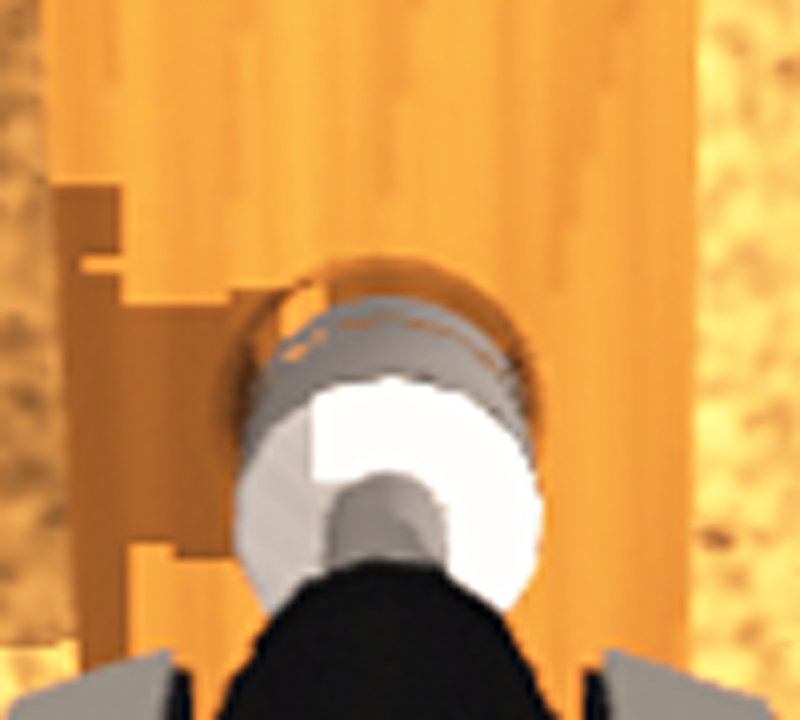

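Run:
```python
from rel import *
for o in (-3.4,-6):
    print([ (circ(o,0,127,15)[:,1].min()-circ(o+e,0,134.2,16.5)[:,1].min()).round(2) for e in (0,1,2,3)])
```

```text
[np.float64(3.57), np.float64(4.69), np.float64(5.82), np.float64(6.95)]
[np.float64(3.63), np.float64(4.75), np.float64(5.87), np.float64(6.99)]
```

Call:
{"api": "arm_command", "payload": {"moves": [[0,[0.6,-0.4,4],[0,0,0]],[0,[0,0,5],[0,0,0]],[0,[0,0,4],[0,0,0]],[0,[0,0,0],[0,0,0]]]}}

```text
t: 42.9
eef_pos: [619.6, -286.8, 180.6]
orientation: [-0.001, 1.0, -0.0, -0.001]
contact_force: [1.7, -0.6, -3.0]
width: 27.2
```

```bash
python3 look.py 31
```

```text
43.0 [ 619.66 -286.76  181.04] F [ 1.11 -0.5  -2.96] T [-0.058 -0.248 -0.013] mouth [ 622.93 -286.79   54.04] axis [1.e-03 3.e-04 1.e+00] j6 -2.133 w 27.17
F tool [-1.11 -0.5   2.96]
```

Call:
{"api": "arm_command", "payload": {"moves": [[0,[-0.7,0.1,5],[0,0,0]],[0,[0,0,10],[0,0,0]],[0,[0,0,8],[0,0,0]],[0,[0,0,0],[0,0,0]]]}}

```text
t: 43.6
eef_pos: [619.9, -286.7, 156.8]
orientation: [-0.001, 1.0, 0.0, -0.001]
contact_force: [0.1, -0.7, -2.7]
width: 27.0
```

```bash
python3 look.py
```

```text
43.7 [ 620.08 -286.67  157.88] F [ 0.04 -0.53 -2.74] T [-0.155 -0.146 -0.027] mouth [ 623.26 -286.67   30.87] axis [1.7e-03 1.0e-04 1.0e+00] j6 -2.132 w 27.12
F tool [-0.05 -0.53  2.74]
```

Clean. Down the remaining ~15 mm to the floor.

Call:
{"api": "arm_command", "payload": {"moves": [[0,[0,0,6],[0,0,0]],[0,[0,0,5],[0,0,0]],[0,[0,0,2],[0,0,0]],[0,[0,0,0],[0,0,0]]]}}

```text
t: 44.25
eef_pos: [620.1, -286.7, 144.9]
orientation: [-0.001, 1.0, -0.0, -0.001]
contact_force: [0.2, -0.1, -2.3]
width: 27.4
```

```bash
python3 look.py
```

```text
44.35 [ 620.14 -286.66  145.16] F [ 0.59 -0.4  -1.98] T [-0.083 -0.034  0.006] mouth [ 623.38 -286.67   18.16] axis [1.3e-03 2.0e-04 1.0e+00] j6 -2.132 w 27.2
F tool [-0.6  -0.4   1.98]
```

Call:
{"api": "arm_command", "payload": {"moves": [[0,[0,0,1.5],[0,0,0]],[0,[0,0,0],[0,0,0]]]}}

```text
t: 44.65
eef_pos: [620.2, -286.6, 143.7]
orientation: [-0.001, 1.0, -0.0, -0.001]
contact_force: [0.7, 0.3, -2.2]
width: 27.5
```

```bash
python3 look.py
```

```text
44.75 [ 620.21 -286.63  143.7 ] F [ 0.22 -0.06 -2.24] T [-0.002 -0.02   0.018] mouth [ 623.47 -286.66   16.7 ] axis [1.1e-03 3.0e-04 1.0e+00] j6 -2.132 w 27.17
F tool [-0.23 -0.06  2.24]
```

Call:
{"api": "arm_command", "payload": {"moves": [[0,[0,0,1.5],[0,0,0]],[0,[0,0,0],[0,0,0]]]}}

```text
t: 45.05
eef_pos: [620.2, -286.7, 142.1]
orientation: [-0.001, 1.0, -0.0, -0.001]
contact_force: [0.6, -0.3, -3.4]
width: 27.4
```

```bash
python3 look.py
```

```text
45.15 [ 620.2  -286.68  142.14] F [-0.12 -0.06 -2.78] T [-0.006 -0.02   0.006] mouth [ 623.46 -286.71   15.13] axis [1.2e-03 3.0e-04 1.0e+00] j6 -2.132 w 27.23
F tool [ 0.11 -0.06  2.78]
```

Call:
{"api": "arm_command", "payload": {"moves": [[0,[0,0,1],[0,0,0]],[0,[0,0,0],[0,0,0]]]}}

```text
t: 45.45
eef_pos: [620.4, -286.8, 142.0]
orientation: [-0.001, 1.0, -0.0, -0.0]
contact_force: [-0.6, 0.9, 1.8]
width: 27.5
```

```bash
python3 look.py
```

```text
45.55 [ 620.42 -286.76  142.03] F [-0.89  0.71  2.44] T [ 0.248  0.269 -0.002] mouth [ 623.75 -286.84   15.03] axis [5.e-04 7.e-04 1.e+00] j6 -2.132 w 27.04
F tool [ 0.89  0.71 -2.44]
```

Floor contact at mouth z ≈ 15 mm. I'll release to a partial opening, then back straight up.

Call:
{"api": "arm_command", "payload": {"moves": [[60,[0,0,0],[0,0,0]],[60,[0,0,0],[0,0,0]],[60,[0,0,0],[0,0,0]],[60,[0,0,0],[0,0,0]],[60,[0,0,-10],[0,0,0]],[60,[0,0,-30],[0,0,0]],[60,[0,0,-50],[0,0,0]],[60,[-20,0,-50],[0,0,0]],[60,[0,0,0],[0,0,0]],[60,[0,0,0],[0,0,0]]]}}

```text
t: 46.85
eef_pos: [640.1, -286.4, 281.1]
orientation: [-0.001, 1.0, -0.0, -0.001]
contact_force: [-0.3, 0.3, -0.1]
width: 56.4
```

```bash
python3 look.py 32
python3 - <<'E'
from h import *
a=cams.snapshot("top");cv2.imwrite("pics/top32.png",a);b=cams.snapshot("scene");cv2.imwrite("pics/scene32.png",b)
E
```

```text
46.95 [ 639.18 -286.08  278.82] F [-0.46  0.26 -0.48] T [ 0.026 -0.     0.02 ] mouth [ 641.98 -285.85  151.8 ] axis [ 0.0047 -0.0018  1.    ] j6 -2.117 w 56.44
F tool [0.45 0.26 0.49]
```

View pics/w32.png

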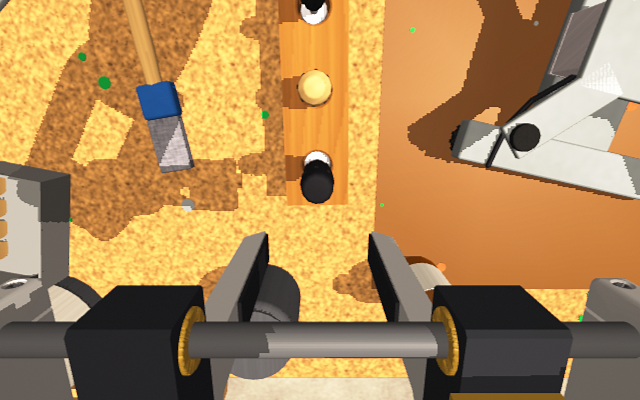

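View pics/scene32.png

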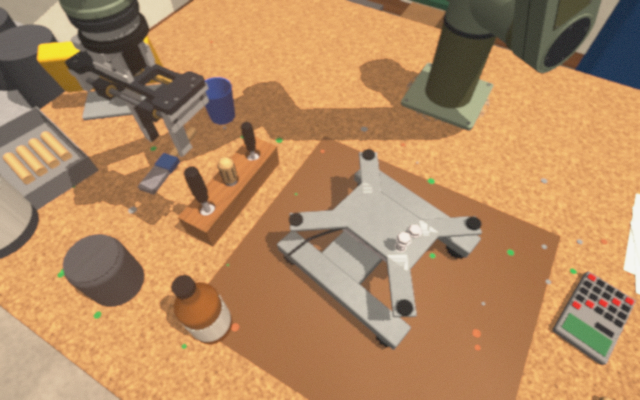

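Run:
```python
from h import *
a=cv2.imread("pics/top32.png");b=cv2.imread("pics/scene32.png")
A=cv2.resize(a[170:235,200:265],None,fx=6,fy=6,interpolation=cv2.INTER_CUBIC)
B=cv2.resize(b[210:265,380:445],None,fx=6,fy=6,interpolation=cv2.INTER_CUBIC)
C=np.zeros((400,790,3),np.uint8);C[:A.shape[0],:A.shape[1]]=A;C[:B.shape[0],400:400+B.shape[1]]=B
cv2.imwrite("pics/c32.png",C)
```

```text
(no output)
```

View pics/c32.png

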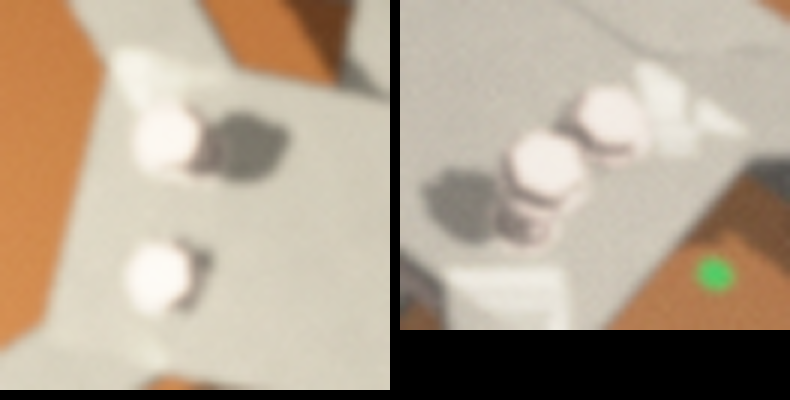

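Run:
```python
from h import *
T=cam("top");S=cam("scene");t=np.radians(-12.2);v=40*np.array([np.cos(t),np.sin(t)])
for c,l,ti in [(T,(200+168/6,170+138/6),(200+159/6,170+277/6)),(S,(380+145/6,210+163/6),(380+208/6,210+119/6))]:
    print((onz(c,l,152.4)[:2]-onz(c,ti,126)[:2]-v).round(2))
```

```text
[0.79 0.23]
[-1.06  0.55]
```

```bash
python3 -c "
from rig import r,observe
print(observe()['t']);r.job_done()"
```

```text
47.15
the job is handed in; nothing more can be done
```

The bolt is started and upright, the driver is back in its slot, and I handed the job in at 47 s.

**How it went**
- I set the largest driver over the leaning head with the driver tilted to match. The hex dropped in after about 10° of anticlockwise searching, under about 5 N.
- I then brought driver and bolt upright and turned clockwise. The thread caught at about j6 = −1.2 rad, felt as the torque rising to about 0.1 N m and the downward force falling off.
- I stopped at j6 = 0.87 rad, which is about 2.1 rad past the catch. The torque readings were noisy, so the catch is uncertain; even the worst case gives 1.6–2.4 rad, inside the range asked for.

**Problems**
- **Driver off-centre in the grip:** it sat about 6 mm from the tool axis rather than the 3.4 mm I first assumed, so the bolt was pushed sideways while turning. I corrected this from the wrist camera as I went, with side forces up to about 3.5 N.
- **Bolt left leaning:** after I lifted the driver off, the bolt leaned about 2.5°. I nudged it upright with the side of the socket, using about 2 N.

**Last checks**
- **Lean:** both later wrist views, measured against the tight bolt, put the lean within about 0.5°. The top and scene cameras scatter more, up to about 1.2°, but average close to zero. In one wrist view, measuring against the hole's rim gave about −1.1° in x, which disagrees with the rest.
- **Tools:** the driver reached the floor of its slot, and after release all three tools stand in the block with the arm clear.

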